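# Load, clamp and start the jar shaker

## Robot

A 6-joint arm with a two-finger parallel gripper is mounted at the origin on a cart in front of the work surface, level with it; the furniture and walls round the work are solid. World frame = base frame: x ahead of the robot, y to its left, z up, the work surface at z = 0. Lengths are in mm, angles in rad, forces in N, time in s.
With the tool pointing down it reaches from about 350 to 775 mm from the base axis. Payload 7.3 kg.
Tool frame: the origin (TCP) lies midway between the tips of the shut fingers; the grasp point (between the pads) lies 19 mm behind it (manip.hold_point_z is the distance from the TCP to the grasp point, in mm); z points along the fingers, y is the line along which they close (so a half turn about z gives the same grasp; the last joint's range is limited). The gripper opens to 92 mm and grips with 3 to 60 N. Pads are 19 mm wide; open, the fingers measure 130 mm over their backs; the gripper's body (75 mm by 190 mm) begins 47 mm behind the grasp point.
Start: joints at [1.09, 0.342, 1.524, -0, 1.275, -0.146], TCP at [172.491, 495.875, 226.741] pointing down, gripper open.
Joint ranges: [-2.53, 2.53], [-0.77, 2.02], [0.04, 2.7], [-1, 4.14], [0.28, 2.66], [-3.11, 3.11]. Speed limits (rad/s): [2.57, 2.57, 3.14, 3.14, 3.14, 3.14].

## Interface

Orientations are given as [roll, pitch, yaw] about the fixed x, y, z axes, in that order (R = Rz(yaw) Ry(pitch) Rx(roll)).
In Python, from plant import manip gives the robot as it stands.
- The arm moves only by the shell command python3 drive.py 'ROWS' [OPENING]. ROWS is a JSON list of rows, 1 to 10 of them, each an object with the fields sx, sy, sz (the shift in mm), wx, wy, wz (a rotation vector in rad); a field left out counts as zero; each row shifts and turns the commanded pose from where the row before left it, along the tool's axes as they then stand; what a row does not reach is not made up. A row lasts 1/10 s, in which the tool goes at most 50 mm and 0.15 rad, less where a joint would pass 70% of its speed; a pose out of reach is approached as far as the arm can. OPENING is the finger opening in mm, set as the command begins (- or left out keeps the last). The fingers move at their own pace and stop on an object; the grip force is fixed at half the most. Time passes only in rows, so rows that do not move let the fingers close. It prints the time, the measured TCP pose, the force, the opening and the grip force at its end. Input that does not fit is refused with a message, and nothing moves.
- manip.sense(): the state, without advancing time (a new reading comes with each control period).
- manip.grab_frame(name): name is "scene" or "side" or "wrist"; returns a dict with "frame" (400x640x3 uint8, blue, green, red), "range_z" (400x640 float32, mm along the optical axis (not along the pixel's ray), 0 where there is no reading), "mtx" (3x3 intrinsics, pixels), "pose" (4x4, takes a point from camera to world coordinates). Camera axes: x right, y down, z forward; pixel columns grow to the right and rows downward; lengths in mm; the calibration is good to about 2 mm. A picture is of the moment at which its call begins.
- manip.hand_in(): hands the job in; it is judged then, once.
The state is a dict: "time": time; "joint_pos": joint angles; "dq": joint speeds; "effort": joint torques, N m; "tcp_pos": TCP position; "tcp_rot": TCP orientation; "wrist_force": force on the tool from outside, world axes, zero at the start; "moment": the same for the moment, N m; "gripper_width": finger opening in mm; "gripper_force": force on a finger pad.
Only numpy, scipy, OpenCV 4.12 (cv2) and the standard library are available. Lean on these libraries where they do the work, as an engineer would, in place of code of your own. Each camera call takes 0.05 s, during which the arm holds its last target. There are 200 camera calls.

## Task

Stand every squat amber jar that waits on the worktop left of the shaker upright in the shaker's rubber lane; any empty glass beaker that was left in the lane is to come out and be stood upright on the small marble slab on the right. Then turn the T-key clockwise, regrasping its ends for a little over two turns, until the clamp bar is fully home at its stop behind the jars, and only then press the start pedal right down to its stop and let it come up. Leave the tin, the match box and the small white carton where they are.

Things in the scene. Friction and masses are not known exactly. Their poses are not given: they have to be found in the camera images.
- shaker: grey bench shaker, fixed, 190 x 360 mm (x, y), platform top at z = 50 mm. Origin at the centre of its underside; x points away from the robot, y to the left. A pinion box with the T-key stands at x = 0, y = -130 mm; its top is 80 mm above the worktop (with a collar to 86 mm). A gas pipe runs left to right above the rear of the worktop at x = 0.68 m, z = 0.45 m: keep the wrist clear of it.
- lane (a point): middle of the shaker's jar lane (black rubber mat), at x = 18, y = 57.5, z = 50 mm in the shaker's frame. The lane runs from y = -50 to 165 mm, bounded by a fixed fence (inner face x = +55 mm, 22 mm high above the mat), the sliding clamp bar (22 mm high) and a 10 mm guide rod at each end.
- bar_face (a point): middle of the clamp bar's face towards the fence. Bar open: x = -21 mm in the shaker's frame, gap to the fence 76 mm; bar home: x = +11 mm, gap 44 mm.
- t_key (a joint): rotation of the T-key in rad; grows as the key turns clockwise seen from above. 0: bar fully open, 14.0: end stop, bar fully home (2.3 mm of bar travel a rad). Starts between 0 and 2.5. Stays where it is left; friction 0.15 N m, so about 4 N at an end of the handle.
- key_hub (a point): centre of the T-key's cross bar on its turning axis, 125 mm above the worktop. The cross bar is a level round steel bar 12 mm thick, 120 mm long with 16 mm caps at both ends, free underneath (45 mm down to the pinion box).
- key_end (a point): point in the cross bar, 45 mm from the hub towards one end, the place to grasp; the other end is its mirror image about the hub.
- pedal (a joint): start pedal angle in rad: 0 up, 0.26 down at its stop. A spring brings it back up; about 6 N at the toe to start, 12 N at the stop.
- pedal_toe (a point): middle of the pedal's upper face near its free end (85 mm from the hinge), where to press; 46 mm above the worktop when up, about 24 mm when down. The pedal plate, 108 x 68 mm, is hinged at its far edge on a fixed base (130 x 85 mm).
- pedal_base: the pedal's fixed steel base; origin at the centre of its underside, x away from the robot along the pedal (hinge at x = +50 mm, 20 mm up).
- slab: small pale marble slab right of the shaker, nearer the robot than the pedal, 131 x 161 mm (x, y), 18 mm thick, fixed. Origin at the centre of its underside.
- tin: green tin, 67 mm diameter, 39 mm high; may be absent (None); bystander, to be left alone.
- matches: match box 35 x 52 x 14 mm; bystander, to be left alone.
- carton: small white carton, 30 x 75 x 24 mm; bystander, to be left alone.
- jar_0: squat amber glass jar with a black screw lid, 42 mm diameter, 44 mm tall (lid 40 mm diameter); to be grasped round the body or lid from above. Origin at the centre of its underside, z up its length. Starts standing on the worktop left of the shaker; None if not there at this start (two to four are).
- jar_1: squat amber glass jar with a black screw lid, 42 mm diameter, 44 mm tall (lid 40 mm diameter); to be grasped round the body or lid from above. Origin at the centre of its underside, z up its length. Starts standing on the worktop left of the shaker; None if not there at this start (two to four are).
- jar_2: squat amber glass jar with a black screw lid, 42 mm diameter, 44 mm tall (lid 40 mm diameter); to be grasped round the body or lid from above. Origin at the centre of its underside, z up its length. Starts standing on the worktop left of the shaker; None if not there at this start (two to four are).
- jar_3: squat amber glass jar with a black screw lid, 42 mm diameter, 44 mm tall (lid 40 mm diameter); to be grasped round the body or lid from above. Origin at the centre of its underside, z up its length. Starts standing on the worktop left of the shaker; None if not there at this start (two to four are).
- beaker_0: empty glass beaker, 51 mm diameter, 68 mm tall, 2 mm wall, to be grasped round the body from above. Origin at the centre of its underside. Standing in the shaker's lane at the start; None if not there (none, one or two are).
- beaker_1: empty glass beaker, 51 mm diameter, 68 mm tall, 2 mm wall, to be grasped round the body from above. Origin at the centre of its underside. Standing in the shaker's lane at the start; None if not there (none, one or two are).

How it is judged (in metres and radians):
On the way, in this order (a step that is already met when the one before it is completed fails the run):
1. every jar present stands in the lane, and every beaker present on the slab (x of jar_0 in the frame of shaker between -0.005 and 0.055 m and y of jar_0 in the frame of shaker between -0.05 and 0.165 m and z of jar_0 in the frame of shaker between 0.044 and 0.058 m and angle between each of jar_0, jar_1, jar_2, jar_3, beaker_0, beaker_1's own z axis and vertical below 0.12 rad and x of jar_1 in the frame of shaker between -0.005 and 0.055 m and y of jar_1 in the frame of shaker between -0.05 and 0.165 m and z of jar_1 in the frame of shaker between 0.044 and 0.058 m and x of jar_2 in the frame of shaker between -0.005 and 0.055 m and y of jar_2 in the frame of shaker between -0.05 and 0.165 m and z of jar_2 in the frame of shaker between 0.044 and 0.058 m and x of jar_3 in the frame of shaker between -0.005 and 0.055 m and y of jar_3 in the frame of shaker between -0.05 and 0.165 m and z of jar_3 in the frame of shaker between 0.044 and 0.058 m and x of beaker_0 in the frame of slab between -0.066 and 0.066 m and y of beaker_0 in the frame of slab between -0.081 and 0.081 m and z of beaker_0 in the frame of slab between 0.012 and 0.026 m and x of beaker_1 in the frame of slab between -0.066 and 0.066 m and y of beaker_1 in the frame of slab between -0.081 and 0.081 m and z of beaker_1 in the frame of slab between 0.012 and 0.026 m), for 0.2 s.
2. the clamp bar is wound home behind the standing jars (x of jar_0 in the frame of shaker between 0.022 and 0.046 m and y of jar_0 in the frame of shaker between -0.05 and 0.165 m and z of jar_0 in the frame of shaker between 0.044 and 0.058 m and angle between each of jar_0, jar_1, jar_2, jar_3, beaker_0, beaker_1's own z axis and vertical below 0.12 rad and x of jar_1 in the frame of shaker between 0.022 and 0.046 m and y of jar_1 in the frame of shaker between -0.05 and 0.165 m and z of jar_1 in the frame of shaker between 0.044 and 0.058 m and x of jar_2 in the frame of shaker between 0.022 and 0.046 m and y of jar_2 in the frame of shaker between -0.05 and 0.165 m and z of jar_2 in the frame of shaker between 0.044 and 0.058 m and x of jar_3 in the frame of shaker between 0.022 and 0.046 m and y of jar_3 in the frame of shaker between -0.05 and 0.165 m and z of jar_3 in the frame of shaker between 0.044 and 0.058 m and x of beaker_0 in the frame of slab between -0.066 and 0.066 m and y of beaker_0 in the frame of slab between -0.081 and 0.081 m and z of beaker_0 in the frame of slab between 0.012 and 0.026 m and x of beaker_1 in the frame of slab between -0.066 and 0.066 m and y of beaker_1 in the frame of slab between -0.081 and 0.081 m and z of beaker_1 in the frame of slab between 0.012 and 0.026 m and value of joint t_key above 13.6 rad), for 0.2 s.
3. the pedal is pressed down to its stop (value of joint pedal above 0.235 rad), for 0.05 s.
At the end, for the whole second after the job is handed in: Every jar present stands upright (within 0.12 rad) on the lane between fence and clamp bar, the T-key is within 0.4 rad of its end stop, every beaker present stands upright on the slab, the pedal is up again, and all is at rest (all of step 2 and value of joint pedal below 0.05 rad and linear speed of each of jar_0, jar_1, jar_2, jar_3, beaker_0, beaker_1 below 0.03 m/s); the robot touches nothing.
It fails at once if the pedal is pressed before the clamp bar is home (value of joint pedal above 0.13 rad and value of joint t_key below 13.6 rad).
It fails at once if the tin, the match box or the carton is moved by more than 3 cm (distance of any of tin, matches, carton from where it was at the start of the episode above 0.03 m).
Of jar_0, jar_1, jar_2, jar_3 only 2 to 4 are there at a start; the rules pass over those that are not, and their reading is None.
Of beaker_0, beaker_1, tin only 1 to 2 are there at a start; the rules pass over those that are not, and their reading is None.
At some moment in a run one of jar_0, jar_1, jar_2, jar_3 may be knocked a few centimetres aside while the robot is not near it.
It also fails if it takes over 210 s, if anything falls off the work surface, if the arm or the gripper's body presses on something with over 40 N, if the wrist force passes 120 N, or if a joint passes its speed limit or range.

## Working session

There is one attempt and no reset: what is moved stays moved. The work goes in short steps, Python scripts to look and compute and a shell command to move; the robot and the scene stay as the last step left them, time stands still between calls to the robot, and variables do not carry over. Pictures are saved under pics/ and viewed, at most 14 in all, crops included, and the job is handed in when it is done.

```bash
ls; mkdir -p pics
python3 - <<'E'
from plant import manip
import cv2
s=manip.sense();print(s)
for n in("scene","side"):
    f=manip.grab_frame(n);cv2.imwrite(f"pics/{n}0.png",f["frame"]);print(n,f["mtx"],f["pose"].round(3))
E
```

```text
drive.py
pics
plant.py
{'time': 0.0, 'joint_pos': array([ 1.08998001e+00,  3.42721855e-01,  1.52499662e+00, -8.49243374e-06,
        1.27537593e+00, -1.45994474e-01]), 'dq': array([-0.00072684, -0.00255356,  0.00086409,  0.0008345 , -0.0012551 ,
       -0.00036525]), 'effort': array([ 2.16288463e-04, -4.31235695e+01, -2.44220817e+01,  7.18708173e-02,
        5.56337577e-02, -1.20678492e-04]), 'tcp_pos': array([172.31128691, 495.50295636, 226.05252217]), 'tcp_rot': array([-3.14010570e+00, -2.10434976e-04,  2.80677314e+00]), 'wrist_force': array([0.76574336, 0.29180307, 0.06265362]), 'moment': array([-0.02863783,  0.01692014,  0.01211817]), 'gripper_force': 0.0, 'gripper_width': 91.84436654578245}
scene [[388.65471936   0.         320.52512155]
 [  0.         388.65471936 192.81865619]
 [  0.           0.           1.        ]] [[-8.49000e-01 -3.39000e-01  4.05000e-01  3.68670e+01]
 [-5.28000e-01  5.63000e-01 -6.36000e-01  7.08875e+02]
 [-1.20000e-02 -7.54000e-01 -6.57000e-01  8.87204e+02]
 [ 0.00000e+00  0.00000e+00  0.00000e+00  1.00000e+00]]
side [[381.45138499   0.         316.89828813]
 [  0.         381.45138499 207.0615271 ]
 [  0.           0.           1.        ]] [[ 9.850000e-01 -8.100000e-02  1.540000e-01  3.300890e+02]
 [-1.730000e-01 -3.600000e-01  9.170000e-01 -1.338805e+03]
 [-1.900000e-02 -9.290000e-01 -3.690000e-01  6.230990e+02]
 [ 0.000000e+00  0.000000e+00  0.000000e+00  1.000000e+00]]
```
View pics/scene0.png

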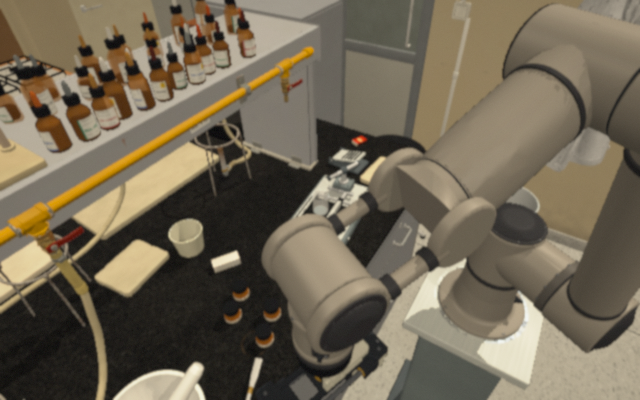

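View pics/side0.png

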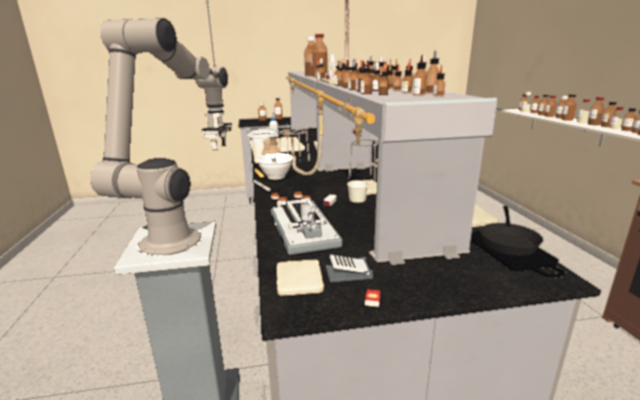

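The scene view shows four jars at (241,294), (232,316), (273,314) and (264,339), with the carton at (226,262). The side view shows the shaker at about (305,225), the slab at (300,277), the pedal at (350,266) and the match box at (373,297).

Create h.py:
```python
from plant import manip
import cv2,numpy as np
from scipy.spatial.transform import Rotation as Ro
def grab(n,save=None):
    f=manip.grab_frame(n)
    if save: cv2.imwrite(f"pics/{save}.png",f["frame"])
    np.savez(f"/tmp/{n}.npz",**f); return f
def cloud(f):
    z=f["range_z"];K=f["mtx"];v,u=np.indices(z.shape)
    P=np.stack([(u-K[0,2])*z/K[0,0],(v-K[1,2])*z/K[1,1],z],-1)
    return P@f["pose"][:3,:3].T+f["pose"][:3,3]
def ray(f,u,v,h):
    d=f["pose"][:3,:3]@np.linalg.solve(f["mtx"],[u,v,1.]);o=f["pose"][:3,3]
    return (o+d*(h-o[2])/d[2])[:2]
def blobs(m,a=30):
    m=cv2.morphologyEx(m.astype(np.uint8),cv2.MORPH_CLOSE,np.ones((3,3)))
    n,_,st,c=cv2.connectedComponentsWithStats(m)
    return [(st[i,4],c[i]) for i in range(1,n) if st[i,4]>=a]
def togo(x,y,z,yaw=None):
    "tool-axis shift (mm) and rz from the present pose to the target, tool down"
    s=manip.sense();R=Ro.from_euler("xyz",s["tcp_rot"])
    d=R.inv().apply(np.array([x,y,z])-s["tcp_pos"])
    print("tcp",s["tcp_pos"].round(1),"rot",s["tcp_rot"].round(3),"q6",s["joint_pos"][5].round(2),"shift",d.round(1))
    if yaw is not None:
        r=(R.inv()*Ro.from_euler("xyz",[np.pi,0,yaw])).as_rotvec();print("rotvec",r.round(3))
```

Run:
```python
from h import *
f=grab("scene");P=cloud(f)
for p in [(241,294),(232,316),(273,314),(264,339),(226,262),(186,238),(320,205),(345,155)]: print(p,P[p[1],p[0]].round())
f=grab("side");P=cloud(f)
for p in [(300,277),(345,263),(373,297),(310,222),(280,236),(330,198),(358,190)]: print(p,P[p[1],p[0]].round())
```

```text
(241, 294) [535. 321.  23.]
(232, 316) [510. 383.  27.]
(273, 314) [427. 325.  25.]
(264, 339) [402. 392.  33.]
(226, 262) [641. 261.  23.]
(186, 238) [818. 249.  11.]
(320, 205) [496.  -9.  97.]
(345, 155) [ 598. -349.   34.]
(300, 277) [ 437. -372.   17.]
(345, 263) [ 577. -358.   40.]
(373, 297) [ 618. -507.   14.]
(310, 222) [ 493. -223.  125.]
(280, 236) [402. -86.  19.]
(330, 198) [659. 257.  21.]
(358, 190) [780. 223.  61.]
```

```bash
python3 drive.py '[{"sx": -29,"sy": -27,"sz": -11},{"sx": -29,"sy": -27,"sz": -11},{"sx": -29,"sy": -27,"sz": -11},{"sx": -29,"sy": -27,"sz": -11},{"sx": -29,"sy": -27,"sz": -11},{"sx": -29,"sy": -27,"sz": -11},{"sx": -29,"sy": -27,"sz": -11}]'; python3 drive.py '[{"sx": -29,"sy": -27,"sz": -11},{"sx": -29,"sy": -27,"sz": -11},{"sx": -29,"sy": -27,"sz": -11},{"sx": -29,"sy": -27,"sz": -11},{"sx": -29,"sy": -27,"sz": -11},{"sx": -29,"sy": -27,"sz": -11},{"sx": -29,"sy": -27,"sz": -11},{},{}]'
python3 - <<'E'
from h import *
f=grab("wrist","w1");print(f["pose"].round(2),f["mtx"]);togo(430,0,380,np.pi)
E
```

```text
time: 0.9
tcp_pos: [302.4, 249.2, 304.2]
tcp_rot: [3.141, 0.0, 2.807]
wrist_force: [1.1, 0.2, 0.8]
gripper_width: 91.8
gripper_force: 0.0
time: 1.8
tcp_pos: [431.7, 5.0, 380.3]
tcp_rot: [3.141, -0.001, 2.805]
wrist_force: [-1.1, -1.2, -0.4]
gripper_width: 92.1
gripper_force: 0.0
[[ 3.3000e-01  9.0000e-01  2.9000e-01  3.5437e+02]
 [ 9.4000e-01 -3.1000e-01 -1.0000e-01  3.1390e+01]
 [ 0.0000e+00  3.0000e-01 -9.5000e-01  5.3750e+02]
 [ 0.0000e+00  0.0000e+00  0.0000e+00  1.0000e+00]] [[319.1827218    0.         328.87533445]
 [  0.         319.1827218  193.68837691]
 [  0.           0.           1.        ]]
tcp [431.3   5.8 380.3] rot [ 3.141e+00 -1.000e-03  2.806e+00] q6 -1.4 shift [-0.7 -5.9  0.3]
rotvec [ 0.001 -0.001 -0.335]
```

View pics/w1.png

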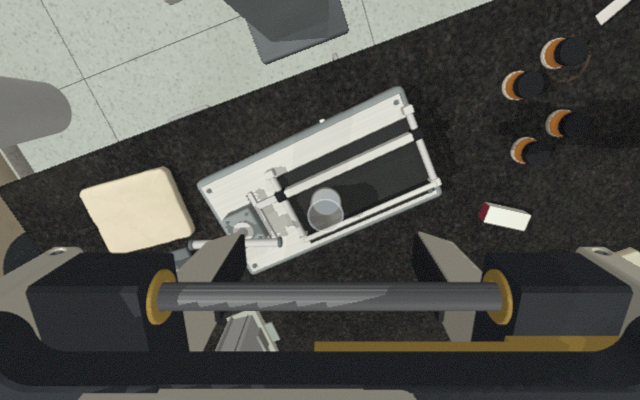

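The wrist view shows the shaker centred near (320,180), with one beaker in the lane at (325,208). The T-key is at about (240,240), the slab at (138,210), the four jars are at upper right and the carton is at (505,216). There is no tin.

```bash
cat > an.py <<'E'
from h import *
f=dict(np.load("/tmp/wrist.npz"));P=cloud(f);z=P[...,2];x=P[...,0];y=P[...,1]
hsv=cv2.cvtColor(f["frame"],cv2.COLOR_BGR2HSV)
box=lambda a,b,c,d,e,g:(x>a)&(x<b)&(y>c)&(y<d)&(z>e)&(z<g)&(f["range_z"]>0)
m=box(300,640,-300,190,42,62)
n,l,st,c=cv2.connectedComponentsWithStats(m.astype(np.uint8));i=1+st[1:,4].argmax()
r=cv2.minAreaRect(P[l==i][:,:2].astype(np.float32));print("shaker",r,np.median(z[l==i]))
m=box(300,540,-500,-220,10,26)&(hsv[...,2]>150)
n,l,st,c=cv2.connectedComponentsWithStats(m.astype(np.uint8));i=1+st[1:,4].argmax()
print("slab",cv2.minAreaRect(P[l==i][:,:2].astype(np.float32)),np.median(z[l==i]))
m=box(300,700,150,480,35,60)
for a,c in blobs(m,40):
    u,v=c.round().astype(int);q=P[(m)&(np.hypot(x-x[v,u],y-y[v,u])<30)];print("jar",a,c.round(),q.mean(0).round(1),cv2.minEnclosingCircle(q[:,:2].astype(np.float32)))
m=box(350,650,-350,0,112,140);q=P[m];print("key",len(q),cv2.minAreaRect(q[:,:2].astype(np.float32)))
m=box(380,600,-200,150,85,135);print("beaker?",m.sum(),[ (a,c.round(),P[int(c[1]),int(c[0])].round()) for a,c in blobs(m,10)])
for u,v in [(325,208),(325,190),(325,222),(310,208),(340,208),(344,213)]: print(P[v,u].round())
for u,v in [(325,192)]: print("rim ray",ray(f,u,v,118))
E
python3 an.py
```

```text
shaker ((431.8271179199219, -41.09642028808594), (95.40331268310547, 360.0916748046875), 11.662156105041504) 47.35761353624167
slab ((433.4793701171875, -353.1429443359375), (159.87942504882812, 131.2659454345703), 85.86685180664062) 16.94938969499708
jar 696 [571.  50.] [415.  375.9  42.5] ((414.8027648925781, 377.59136962890625), 19.737377166748047)
jar 620 [529.  84.] [441.2 311.7  42.5] ((441.82659912109375, 313.5875549316406), 19.544681549072266)
jar 576 [574. 124.] [522.4 368.9  42.4] ((524.1075439453125, 370.5257873535156), 19.88250732421875)
jar 522 [536. 153.] [547.8 307.7  42.4] ((548.7152099609375, 309.1729736328125), 19.29767417907715)
key 692 ((506.286376953125, -115.17826080322266), (223.0285186767578, 50.317874908447266), 87.92376708984375)
beaker? 1088 [(np.int32(624), array([325., 214.]), array([529., -38.,  56.])), (np.int32(523), array([256., 237.]), array([ 522., -151.,   78.]))]
[521. -33.  53.]
[487. -21.  73.]
[531. -36.  87.]
[492. -45. 117.]
[506.  -5. 117.]
[540.  -7.  50.]
rim ray [476.54132664 -16.86100873]
```

```bash
cat >> an.py <<'E'
print("----")
m=box(360,600,-240,160,42,56)
n,l,st,c=cv2.connectedComponentsWithStats(m.astype(np.uint8))
k=np.isin(l,[i for i in range(1,n) if st[i,4]>60])
r=cv2.minAreaRect(P[k][:,:2].astype(np.float32));print("shaker",r)
a=np.deg2rad(r[2] if r[1][0]<r[1][1] else r[2]-90);c0=np.array(r[0]);A=np.array([[np.cos(a),-np.sin(a)],[np.sin(a),np.cos(a)]])
W=lambda p:(c0+A@np.array(p)).round(1);L=(P[...,:2]-c0)@A
print("a",a,"lane",W([18,57.5]),"hub",W([0,-130]))
m=box(380,600,-90,150,112,135);q=P[m];print("rim",len(q),cv2.minEnclosingCircle(q[:,:2].astype(np.float32)))
m=box(380,600,-240,-95,112,140);q=P[m];print("key",len(q),cv2.minAreaRect(q[:,:2].astype(np.float32)),np.percentile(q[:,2],[50,95]),q.mean(0))
m=(z>62)&(z<80)&(L[...,1]>-40)&(L[...,1]<150)&(L[...,0]>-60)&(L[...,0]<80)
h,e=np.histogram(L[m][:,0],np.arange(-60,80,4));print(list(zip(e,h)))
E
python3 an.py | sed '1,/----/d'
python3 - <<'E'
import cv2
i=cv2.imread("pics/w1.png")[60:300,170:460];cv2.imwrite("pics/w1c.png",cv2.resize(i,None,fx=2.5,fy=2.5,interpolation=2))
E
```

```text
shaker ((490.302001953125, -33.11906433105469), (184.48141479492188, 353.9559326171875), 5.743454456329346)
a 0.10024219070128795 lane [502.5  25.9] hub [ 503.3 -162.5]
rim 225 ((509.37213134765625, -28.743783950805664), 25.618762969970703)
key 467 ((503.4706115722656, -162.07652282714844), (131.55909729003906, 14.354999542236328), 72.3299789428711) [128.7867606  131.38684754] [ 505.39468222 -150.91048924  128.22049266]
[(np.int64(-60), np.int64(0)), (np.int64(-56), np.int64(0)), (np.int64(-52), np.int64(0)), (np.int64(-48), np.int64(0)), (np.int64(-44), np.int64(0)), (np.int64(-40), np.int64(0)), (np.int64(-36), np.int64(0)), (np.int64(-32), np.int64(67)), (np.int64(-28), np.int64(418)), (np.int64(-24), np.int64(328)), (np.int64(-20), np.int64(292)), (np.int64(-16), np.int64(88)), (np.int64(-12), np.int64(0)), (np.int64(-8), np.int64(21)), (np.int64(-4), np.int64(31)), (np.int64(0), np.int64(18)), (np.int64(4), np.int64(9)), (np.int64(8), np.int64(6)), (np.int64(12), np.int64(8)), (np.int64(16), np.int64(9)), (np.int64(20), np.int64(7)), (np.int64(24), np.int64(11)), (np.int64(28), np.int64(10)), (np.int64(32), np.int64(17)), (np.int64(36), np.int64(34)), (np.int64(40), np.int64(43)), (np.int64(44), np.int64(0)), (np.int64(48), np.int64(0)), (np.int64(52), np.int64(252)), (np.int64(56), np.int64(265)), (np.int64(60), np.int64(173)), (np.int64(64), np.int64(0)), (np.int64(68), np.int64(0)), (np.int64(72), np.int64(0))]
```

View pics/w1c.png

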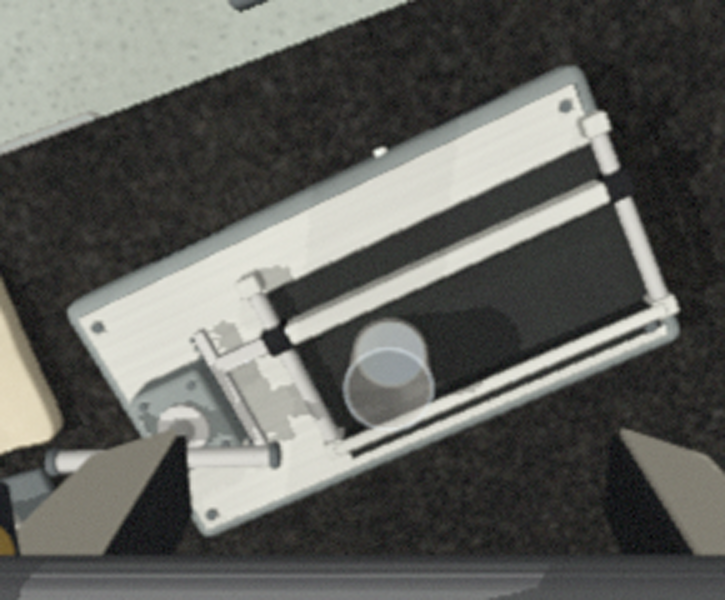

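The crop shows the beaker rim centred at about (390,385), with the fence just below it. The key bar runs from (55,460) to (275,455), and the clamp bar is nearly fully open.

```bash
python3 drive.py '[{"sx": -42,"sy": -3,"sz": 30},{"sx": -43,"sy": -4,"sz": 30},{"sz": 40},{"sz": 40},{"sz": 40},{"sz": 40},{"sz": 40},{"sz": 22},{"sz": 20},{}]' 78
python3 - <<'E'
from h import *
togo(509.4,-28.7,78)
f=grab("wrist","w2")
E
python3 drive.py '[{},{},{},{},{}]' 40
```

```text
time: 2.85
tcp_pos: [504.1, -25.7, 78.9]
tcp_rot: [-3.141, -0.006, 2.809]
wrist_force: [-0.2, 0.3, 0.5]
gripper_width: 77.9
gripper_force: 0.0
tcp [504.1 -25.7  78.9] rot [-3.141 -0.006  2.809] q6 -1.44 shift [-6.  -1.1  0.9]
time: 3.4
tcp_pos: [507.0, -27.7, 81.8]
tcp_rot: [3.141, 0.001, 2.807]
wrist_force: [-0.4, 0.1, 4.8]
gripper_width: 49.5
gripper_force: 30.0
```

```bash
cat >> an.py <<'E'
for nm,lo,hi in (("fence",48,68),("bar",-36,-10)):
    q=P[m&(L[...,0]>lo)&(L[...,0]<hi)&(L[...,1]>0)][:,:2].astype(np.float32);v=cv2.fitLine(q,cv2.DIST_HUBER,0,.01,.01).ravel();print(nm,np.arctan2(-v[0]*np.sign(v[1]),abs(v[1])),(np.array(v[2:])-c0)@A)
E
cp /tmp/wrist.npz /tmp/wl.npz; python3 -c "
from h import *
s=manip.sense();print(s['gripper_width'],s['gripper_force'],s['tcp_pos'])"
```

```text
49.529331831838114 30.00049281050451 [507.01845179 -27.67149973  81.84172665]
```

```bash
python3 drive.py '[{"sz": -20},{"sz": -40},{"sz": -40},{"sx": -4,"sy": -41},{"sx": -4,"sy": -41},{"sx": -4,"sy": -41},{"sx": -5,"sy": -41},{"sx": -5,"sy": -41},{"sx": -5,"sy": -42},{"sx": -5,"sy": -42}]'; python3 drive.py '[{"sx": -5,"sy": -42},{},{"sz": 40},{"sz": 40},{},{}]'
python3 - <<'E'
from h import *
togo(433.4,-353,54)
grab("side","s2")
i=cv2.imread("pics/s2.png")[180:320,230:420];cv2.imwrite("pics/s2c.png",cv2.resize(i,None,fx=4,fy=4,interpolation=2))
E
```

```text
time: 4.4
tcp_pos: [441.0, -312.7, 181.1]
tcp_rot: [3.141, -0.0, 2.807]
wrist_force: [1.2, -0.4, 0.1]
gripper_width: 49.2
gripper_force: 30.0
time: 5.0
tcp_pos: [432.8, -352.0, 101.5]
tcp_rot: [3.141, -0.001, 2.807]
wrist_force: [0.8, 0.1, -0.6]
gripper_width: 49.7
gripper_force: 30.0
tcp [ 432.8 -352.   101.5] rot [ 3.141e+00 -1.000e-03  2.807e+00] q6 -2.06 shift [-0.9 -0.8 47.5]
```

View pics/s2c.png

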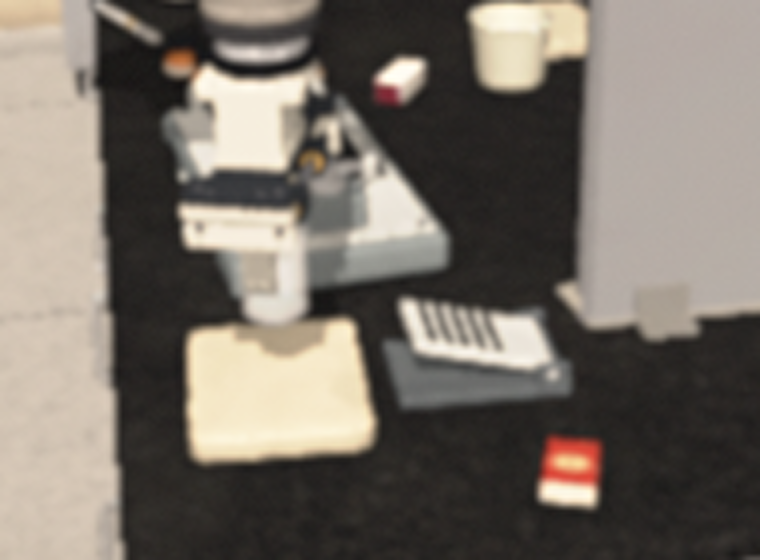

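The beaker hangs upright over the slab in the fingers (about (275,285) in the crop). The pedal is up at (480,340).

```bash
python3 drive.py '[{"sx": -1,"sy": -1,"sz": 25},{"sz": 15},{"sz": 6},{}]'; python3 drive.py '[{"sz": 2},{}]'; python3 drive.py '[{"sz": 2},{}]'
```

```text
time: 5.45
tcp_pos: [433.9, -354.0, 56.2]
tcp_rot: [-3.141, 0.001, 2.807]
wrist_force: [0.9, -0.3, -0.3]
gripper_width: 49.3
gripper_force: 30.0
time: 5.65
tcp_pos: [433.9, -354.1, 54.2]
tcp_rot: [-3.141, 0.002, 2.807]
wrist_force: [-0.7, 0.5, 0.0]
gripper_width: 49.6
gripper_force: 30.0
time: 5.85
tcp_pos: [433.4, -353.7, 51.3]
tcp_rot: [-3.142, 0.0, 2.807]
wrist_force: [0.8, -0.5, -0.5]
gripper_width: 49.6
gripper_force: 30.0
```

```bash
python3 drive.py '[{"sz": 2},{}]'; python3 drive.py '[{"sz": 1.5},{}]';  python3 drive.py '[{"sz": 1.5},{}]'
```

```text
time: 6.05
tcp_pos: [433.7, -353.9, 49.8]
tcp_rot: [-3.141, 0.001, 2.807]
wrist_force: [-0.9, 0.7, 5.4]
gripper_width: 49.4
gripper_force: 30.0
time: 6.25
tcp_pos: [434.0, -354.0, 49.8]
tcp_rot: [-3.141, 0.002, 2.807]
wrist_force: [-1.7, 4.6, 16.1]
gripper_width: 49.8
gripper_force: 30.0
time: 6.45
tcp_pos: [434.3, -354.2, 49.7]
tcp_rot: [-3.14, 0.004, 2.807]
wrist_force: [-4.4, 6.4, 26.6]
gripper_width: 49.5
gripper_force: 30.0
```

```bash
python3 drive.py '[{"sz": -3},{},{},{}]' 90; python3 drive.py '[{"sz": -25},{"sz": -40},{"sz": -50},{"sz": -50},{"sz": -50},{"sz": -50},{"sz": -50},{},{}]'
python3 - <<'E'
from h import *
grab("wrist","w3");togo(480,-20,380,1.671)
E
```

```text
time: 6.85
tcp_pos: [433.1, -353.5, 48.6]
tcp_rot: [3.141, -0.001, 2.807]
wrist_force: [0.1, 0.5, -0.0]
gripper_width: 77.2
gripper_force: 0.0
time: 7.75
tcp_pos: [433.5, -353.9, 364.6]
tcp_rot: [-3.141, 0.002, 2.807]
wrist_force: [0.2, 0.8, -1.2]
gripper_width: 89.9
gripper_force: 0.0
tcp [ 433.1 -353.6  363. ] rot [ 3.141e+00 -1.000e-03  2.807e+00] q6 -2.06 shift [ 65.4 330.5 -16.6]
rotvec [-0.    -0.002  1.136]
```

View pics/w3.png

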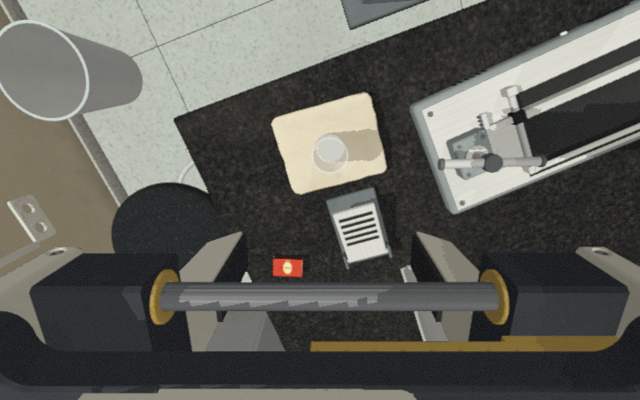

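The beaker stands upright near the slab's centre (330,155). The pedal plate is at (358,228), the match box at (287,268) and the key bar runs from (440,165) to (545,162).

```bash
cp /tmp/wrist.npz /tmp/w3.npz
python3 - <<'E'
from h import *
f=dict(np.load("/tmp/w3.npz"));P=cloud(f);x,y,z=P[...,0],P[...,1],P[...,2]
box=lambda a,b,c,d,e,g:(x>a)&(x<b)&(y>c)&(y<d)&(z>e)&(z<g)
m=box(480,700,-450,-260,8,60)
q=P[m];print("pedal all",cv2.minAreaRect(q[:,:2].astype(np.float32)))
hsv=cv2.cvtColor(f["frame"],cv2.COLOR_BGR2HSV)
n,l,st,c=cv2.connectedComponentsWithStats((m&(z>25)).astype(np.uint8));i=1+st[1:,4].argmax()
q=P[l==i];r=cv2.minAreaRect(q[:,:2].astype(np.float32));print("plate",r,q[:,2].min(),q[:,2].max())
for b in np.arange(480,660,15):
    k=q[(q[:,0]>b)&(q[:,0]<b+15)]
    if len(k): print(b,len(k),k[:,1].min().round(),k[:,1].max().round(),np.median(k[:,2]).round(1))
m=box(380,600,-260,-60,112,140);q=P[m];print("key",len(q),cv2.minAreaRect(q[:,:2].astype(np.float32)))
m=box(380,560,-420,-280,70,100);q=P[m];print("rim",len(q),cv2.minEnclosingCircle(q[:,:2].astype(np.float32)))
m=box(380,620,-260,60,42,56)
n,l,st,c=cv2.connectedComponentsWithStats(m.astype(np.uint8));print(st[st[:,4]>100])
q=P[m]; # right edge & near edge
near=[];
for b in np.arange(-190,-20,10):
    k=q[(q[:,1]>b)&(q[:,1]<b+10)]; near.append((k[:,0].min(),b+5))
v=cv2.fitLine(np.array(near,np.float32),cv2.DIST_HUBER,0,.01,.01).ravel();print("near edge yaw",np.arctan2(-v[0]*np.sign(v[1]),abs(v[1])),v)
E
```

```text
pedal all ((586.5313720703125, -361.77496337890625), (158.2663116455078, 220.02825927734375), 87.40668487548828)
plate ((584.086181640625, -352.877197265625), (67.95838165283203, 100.64295196533203), 87.33750915527344) 25.062868827567115 51.63673120024595
525 193 -384.0 -317.0 48.9
540 332 -385.0 -317.0 47.9
555 315 -386.0 -318.0 44.0
570 309 -387.0 -318.0 40.1
585 289 -387.0 -319.0 35.5
600 259 -388.0 -320.0 31.0
615 239 -388.0 -321.0 27.2
630 18 -379.0 -323.0 25.5
key 1198 ((503.3990478515625, -162.86607360839844), (132.30673217773438, 22.909725189208984), 70.97782897949219)
rim 313 ((435.9009704589844, -355.27288818359375), 25.45336151123047)
[[     0      0    640    400 238739]
 [   416     18    203    148   9223]
 [   523     79    102     78   4287]
 [   491    124     33     34    739]
 [   439    135    186     78   2972]]
near edge yaw 0.106139496 [ 1.0594032e-01 -9.9437249e-01  4.0460013e+02 -9.4000000e+01]
```

```bash
python3 drive.py '[{"wz": 0.142},{"wz": 0.142},{"wz": 0.142},{"wz": 0.142},{"wz": 0.142},{"wz": 0.142},{"wz": 0.142},{"wz": 0.142}]' 62; python3 drive.py '[{"sx": 40,"sy": 7,"sz": 2},{"sx": 40,"sy": 7,"sz": 2},{"sx": 40,"sy": 7,"sz": 2},{"sx": 40,"sy": 7,"sz": 2},{"sx": 40,"sy": 7,"sz": 2},{"sx": 40,"sy": 7,"sz": 2},{"sx": 40,"sy": 7,"sz": 2}]'; python3 drive.py '[{"sx": 40,"sy": 8,"sz": 2},{"sx": 40,"sy": 8,"sz": 2},{"sx": 40,"sy": 8,"sz": 2},{"sx": 40,"sy": 8,"sz": 2},{"sx": 40,"sy": 8,"sz": 2},{"sx": 40,"sy": 8,"sz": 2},{"sx": 40,"sy": 8,"sz": 2},{},{}]'
cat > jars.py <<'E'
from h import *
f=grab("wrist");P=cloud(f);x,y,z=P[...,0],P[...,1],P[...,2]
for nm,c in (("bench",(300,640,120,480,36,56)),("lane",(400,600,-110,150,85,108))):
    m=(x>c[0])&(x<c[1])&(y>c[2])&(y<c[3])&(z>c[4])&(z<c[5])&(f["range_z"]>0)
    n,l,st,_=cv2.connectedComponentsWithStats(m.astype(np.uint8))
    for i in range(1,n):
        if st[i,4]>100:
            q=P[l==i];(cx,cy),r=cv2.minEnclosingCircle(q[:,:2].astype(np.float32));d=np.array([cx-490,cy+33.1]);A=np.array([[.9947,-.1028],[.1028,.9947]])
            print(nm,st[i,4],"c",round(cx,1),round(cy,1),"r",round(r,1),"z",q[:,2].max().round(1),"sh",(d@A).round(1))
togo(480,250,330,1.671)
E
python3 jars.py
```

```text
time: 8.6
tcp_pos: [432.9, -353.3, 361.5]
tcp_rot: [-3.139, -0.004, 1.665]
wrist_force: [-0.0, -0.0, 0.6]
gripper_width: 62.2
gripper_force: 0.0
time: 9.3
tcp_pos: [453.3, -68.4, 347.9]
tcp_rot: [-3.138, -0.002, 1.67]
wrist_force: [0.1, -0.4, 0.8]
gripper_width: 61.9
gripper_force: 0.0
time: 10.2
tcp_pos: [481.1, 214.4, 333.9]
tcp_rot: [-3.137, 0.001, 1.673]
wrist_force: [-1.0, 0.1, 0.4]
gripper_width: 61.6
gripper_force: 0.0
bench 816 c 415.6 378.8 r 19.2 z 45.6 sh [-31.7 417.4]
bench 790 c 523.8 371.8 r 19.1 z 45.8 sh [ 75.3 399.3]
bench 693 c 442.0 314.3 r 19.1 z 45.6 sh [-12.  350.5]
bench 682 c 549.1 310.5 r 19.0 z 45.2 sh [ 94.1 335.7]
bench 1290 c 475.5 125.8 r 95.1 z 55.8 sh [  1.9 159.6]
bench 253 c 494.8 121.6 r 34.4 z 51.2 sh [ 20.7 153.4]
tcp [481.4 213.5 334.5] rot [-3.138e+00  1.000e-03  1.671e+00] q6 0.17 shift [36.4  2.3  4.4]
rotvec [-0.003  0.001  0.   ]
```

```bash
python3 drive.py '[{"sx": 30,"sy": 26,"sz": 35},{"sx": 30,"sy": 26,"sz": 35},{"sx": 29,"sy": 25,"sz": 35},{"sz": 50},{"sz": 50},{"sz": 50},{"sz": 33},{"sz": 20},{},{}]'; python3 -c "
from h import *
togo(549,310,26,1.671)"; python3 drive.py '[{},{},{},{}]' 30;python3 -c "
from h import *
togo(512,-50.9,79,1.671)"
```

```text
time: 11.25
tcp_pos: [546.8, 304.4, 33.8]
tcp_rot: [-3.142, 0.0, 1.669]
wrist_force: [0.2, 0.8, 1.0]
gripper_width: 62.0
gripper_force: 0.0
tcp [546.8 304.4  33.8] rot [-3.142  0.     1.669] q6 0.29 shift [5.4 2.7 7.7]
rotvec [-0.     0.    -0.002]
time: 11.65
tcp_pos: [547.1, 305.8, 34.4]
tcp_rot: [3.139, -0.001, 1.671]
wrist_force: [0.9, 0.2, 3.3]
gripper_width: 37.5
gripper_force: 30.0
tcp [547.1 305.8  34.4] rot [ 3.139e+00 -1.000e-03  1.671e+00] q6 0.29 shift [-351.4  -70.4  -45. ]
rotvec [ 0.002 -0.001 -0.   ]
```

```bash
python3 drive.py '[{},{},{"sx": 4.5},{"sz": 8},{}]' 62; python3 drive.py '[{},{},{},{}]' 30;python3 -c "
from h import *
togo(512,-50.9,79,1.671)"
```

```text
time: 12.15
tcp_pos: [544.9, 309.8, 23.8]
tcp_rot: [-3.139, 0.001, 1.671]
wrist_force: [0.9, 0.2, -0.1]
gripper_width: 61.8
gripper_force: 0.0
time: 12.55
tcp_pos: [546.1, 310.0, 25.5]
tcp_rot: [3.141, -0.0, 1.671]
wrist_force: [0.7, 0.1, -0.5]
gripper_width: 37.7
gripper_force: 30.0
tcp [546.1 310.   25.5] rot [ 3.141 -0.     1.671] q6 0.29 shift [-355.7  -69.9  -53.6]
rotvec [ 0.001 -0.    -0.   ]
```

```bash
python3 drive.py '[{"sz": -30},{"sz": -40},{"sz": -30},{}]'; python3 drive.py '[{"sx": -35,"sy": -7},{"sx": -36,"sy": -7},{"sx": -36,"sy": -7},{"sx": -36,"sy": -7},{"sx": -36,"sy": -7},{"sx": -36,"sy": -7},{"sx": -36,"sy": -7},{"sx": -36,"sy": -7},{"sx": -35,"sy": -7},{"sx": -34,"sy": -7}]'; python3 drive.py '[{},{"sz": 20},{"sz": 12},{}]'; python3 -c "
from h import *
togo(512,-50.9,78,1.671)"
```

```text
time: 12.95
tcp_pos: [548.3, 311.0, 130.4]
tcp_rot: [3.133, -0.003, 1.671]
wrist_force: [0.5, 0.4, -0.3]
gripper_width: 37.9
gripper_force: 30.0
time: 13.95
tcp_pos: [510.8, -52.6, 124.4]
tcp_rot: [-3.14, -0.001, 1.671]
wrist_force: [-0.1, 0.0, -1.8]
gripper_width: 37.6
gripper_force: 30.0
time: 14.35
tcp_pos: [510.1, -50.3, 91.1]
tcp_rot: [-3.137, -0.002, 1.671]
wrist_force: [-1.7, 0.1, -0.7]
gripper_width: 37.5
gripper_force: 30.0
tcp [510.1 -50.3  91.1] rot [-3.137e+00 -2.000e-03  1.671e+00] q6 -0.35 shift [-0.9  1.9 13.1]
rotvec [-0.005 -0.002  0.   ]
```

Lowering it to contact.

```bash
python3 drive.py '[{"sx": -1,"sy": 2,"sz": 9},{"sz": 3},{}]'; python3 drive.py '[{"sz": 2},{}]';python3 drive.py '[{"sz": 2},{}]'
```

```text
time: 14.65
tcp_pos: [513.7, -51.7, 80.9]
tcp_rot: [-3.141, -0.0, 1.671]
wrist_force: [-0.4, 0.3, -0.7]
gripper_width: 37.8
gripper_force: 30.0
time: 14.85
tcp_pos: [513.9, -52.0, 79.4]
tcp_rot: [3.141, 0.0, 1.671]
wrist_force: [-0.4, 0.0, -1.3]
gripper_width: 37.6
gripper_force: 30.0
time: 15.05
tcp_pos: [513.8, -52.0, 77.2]
tcp_rot: [-3.142, -0.0, 1.671]
wrist_force: [0.0, -0.1, -1.7]
gripper_width: 37.5
gripper_force: 30.0
```

```bash
python3 drive.py '[{"sz": 1.5},{}]';python3 drive.py '[{"sz": 1.5},{}]'
```

```text
time: 15.25
tcp_pos: [513.8, -52.0, 75.7]
tcp_rot: [-3.141, -0.0, 1.671]
wrist_force: [0.0, 0.0, -2.0]
gripper_width: 37.5
gripper_force: 30.0
time: 15.45
tcp_pos: [514.0, -52.1, 75.4]
tcp_rot: [3.141, 0.0, 1.671]
wrist_force: [-2.0, 0.7, 9.1]
gripper_width: 37.6
gripper_force: 30.0
```

```bash
python3 drive.py '[{"sz": -1.5},{},{},{}]' 62; python3 drive.py '[{"sz": -30},{"sz": -40},{"sx": 34,"sy": -3,"sz": -20},{"sx": 34,"sy": -3,"sz": -20},{"sx": 34,"sy": -3,"sz": -20},{"sx": 34,"sy": -3,"sz": -20},{"sx": 34,"sy": -3,"sz": -20},{"sx": 34,"sy": -3,"sz": -20},{"sx": 34,"sy": -3,"sz": -20},{"sx": 34,"sy": -3,"sz": -20}]'; python3 drive.py '[{},{}]'; python3 jars.py
```

```text
time: 15.85
tcp_pos: [513.8, -52.0, 75.6]
tcp_rot: [-3.141, -0.0, 1.671]
wrist_force: [-0.3, 0.4, 0.7]
gripper_width: 61.1
gripper_force: 0.0
time: 16.85
tcp_pos: [462.2, 217.5, 306.6]
tcp_rot: [-3.142, -0.0, 1.671]
wrist_force: [1.6, 0.0, 0.1]
gripper_width: 61.8
gripper_force: 0.0
time: 17.05
tcp_pos: [462.6, 216.6, 305.7]
tcp_rot: [3.141, 0.0, 1.673]
wrist_force: [0.5, -0.3, -0.4]
gripper_width: 62.1
gripper_force: 0.0
bench 914 c 415.8 378.6 r 19.0 z 45.6 sh [-31.5 417.2]
bench 894 c 523.6 371.7 r 19.2 z 45.9 sh [ 75.  399.2]
bench 777 c 442.0 314.0 r 19.0 z 45.6 sh [-12.  350.2]
bench 1515 c 475.2 127.1 r 94.2 z 56.0 sh [  1.8 160.8]
bench 257 c 496.0 121.8 r 34.2 z 53.5 sh [ 21.9 153.4]
tcp [462.6 215.8 305.1] rot [-3.141e+00  1.000e-03  1.671e+00] q6 0.19 shift [ 32.3  20.8 -25. ]
rotvec [-0.001  0.001  0.   ]
```

```bash
python3 drive.py '[{"sx": 25,"sy": -3,"sz": 25},{"sx": 25,"sy": -3,"sz": 30},{"sx": 25,"sy": -3,"sz": 30},{"sx": 25,"sy": -2,"sz": 30},{"sz": 30},{"sz": 30},{"sz": 30},{"sz": 30},{"sz": 25},{"sz": 14}]'; python3 drive.py '[{},{}]'; python3 -c "
from h import *
togo(442,314,26,1.671)"
```

```text
time: 18.1
tcp_pos: [440.8, 312.2, 28.7]
tcp_rot: [-3.137, 0.002, 1.669]
wrist_force: [0.6, -1.2, -0.2]
gripper_width: 61.8
gripper_force: 0.0
time: 18.3
tcp_pos: [442.1, 313.6, 31.6]
tcp_rot: [-3.141, 0.0, 1.669]
wrist_force: [-0.6, 0.4, 0.4]
gripper_width: 61.9
gripper_force: 0.0
tcp [442.1 313.6  31.6] rot [-3.141  0.     1.669] q6 0.38 shift [ 0.4 -0.   5.6]
rotvec [-0.001  0.    -0.002]
```

```bash
python3 drive.py '[{"sz": 6},{}]'; python3 drive.py '[{},{},{},{}]' 30;python3 -c "
from h import *
togo(507,-1,77,1.671)"; python3 drive.py '[{"sz": -30},{"sz": -40},{"sz": -30},{}]'
```

```text
time: 18.5
tcp_pos: [442.0, 314.4, 26.0]
tcp_rot: [3.141, -0.0, 1.67]
wrist_force: [-0.3, -0.5, -0.7]
gripper_width: 61.6
gripper_force: 0.0
time: 18.9
tcp_pos: [441.9, 314.7, 26.1]
tcp_rot: [3.141, -0.0, 1.671]
wrist_force: [0.2, 0.1, 1.1]
gripper_width: 37.7
gripper_force: 30.0
tcp [441.9 314.7  26.1] rot [ 3.141 -0.     1.671] q6 0.38 shift [-320.6   33.2  -51. ]
rotvec [ 0. -0. -0.]
time: 19.3
tcp_pos: [444.1, 315.9, 130.1]
tcp_rot: [3.134, -0.003, 1.671]
wrist_force: [0.1, -0.0, -0.6]
gripper_width: 37.6
gripper_force: 30.0
```

```bash
python3 drive.py '[{"sx": -35.6,"sy": 3.7},{"sx": -35.6,"sy": 3.7},{"sx": -35.6,"sy": 3.7},{"sx": -35.6,"sy": 3.7},{"sx": -35.6,"sy": 3.7},{"sx": -35.6,"sy": 3.7},{"sx": -35.6,"sy": 3.7},{"sx": -35.6,"sy": 3.7},{"sx": -35.6,"sy": 3.7},{}]'; python3 drive.py '[{"sz": 20},{"sz": 20},{},{}]'; python3 -c "
from h import *
togo(507,-1,77,1.671)"
```

```text
time: 20.3
tcp_pos: [507.4, -4.4, 124.8]
tcp_rot: [-3.141, 0.001, 1.667]
wrist_force: [0.3, -0.7, -0.1]
gripper_width: 37.6
gripper_force: 30.0
time: 20.7
tcp_pos: [506.5, -0.2, 85.5]
tcp_rot: [-3.14, -0.001, 1.671]
wrist_force: [0.4, 0.2, -0.2]
gripper_width: 37.6
gripper_force: 30.0
tcp [ 5.065e+02 -2.000e-01  8.550e+01] rot [-3.140e+00 -1.000e-03  1.671e+00] q6 -0.25 shift [-0.8  0.4  8.5]
rotvec [-0.002 -0.001  0.   ]
```

```bash
python3 drive.py '[{"sz": 5},{"sz": 3},{}]'; python3 drive.py '[{"sz": 1.5},{},{}]'
```

```text
time: 21.0
tcp_pos: [506.9, -0.7, 77.8]
tcp_rot: [3.142, -0.0, 1.671]
wrist_force: [0.3, 0.3, -0.4]
gripper_width: 37.8
gripper_force: 30.0
time: 21.3
tcp_pos: [507.0, -0.9, 76.4]
tcp_rot: [3.141, -0.0, 1.671]
wrist_force: [-0.8, 0.2, -0.5]
gripper_width: 37.6
gripper_force: 30.0
```

```bash
python3 drive.py '[{},{},{}]' 62; python3 drive.py '[{"sz": -30},{"sz": -40},{"sx": 34,"sy": 1,"sz": -23},{"sx": 34,"sy": 1,"sz": -23},{"sx": 34,"sy": 1,"sz": -23},{"sx": 34,"sy": 1,"sz": -23},{"sx": 34,"sy": 1,"sz": -23},{"sx": 34,"sy": 1,"sz": -23},{"sx": 34,"sy": 1,"sz": -23},{}]'; python3 drive.py '[{}]'; python3 jars.py;python3 -c "
from h import *
togo(523.8,371.7,26,1.671)"
```

```text
time: 21.6
tcp_pos: [507.1, -0.8, 76.4]
tcp_rot: [3.141, -0.0, 1.671]
wrist_force: [0.4, -0.0, -0.4]
gripper_width: 57.3
gripper_force: 0.0
time: 22.6
tcp_pos: [490.5, 240.5, 310.5]
tcp_rot: [3.136, -0.003, 1.675]
wrist_force: [-0.6, -0.2, -0.4]
gripper_width: 61.8
gripper_force: 0.0
time: 22.7
tcp_pos: [490.0, 237.0, 307.3]
tcp_rot: [3.141, 0.0, 1.673]
wrist_force: [0.0, -0.3, 0.8]
gripper_width: 62.0
gripper_force: 0.0
bench 883 c 415.8 378.8 r 19.1 z 45.7 sh [-31.4 417.3]
bench 844 c 523.9 371.9 r 19.1 z 45.7 sh [ 75.4 399.3]
bench 1498 c 474.6 126.2 r 94.8 z 55.9 sh [  1.1 160. ]
bench 248 c 494.7 123.3 r 34.8 z 55.3 sh [ 20.7 155.1]
lane 549 c 506.0 -0.7 r 20.2 z 95.0 sh [19.2 30.6]
tcp [489.8 236.2 306.6] rot [-3.140e+00  1.000e-03  1.671e+00] q6 0.21 shift [ 14.7  -8.4 -23.4]
rotvec [-0.001  0.001  0.   ]
tcp [489.8 236.2 306.6] rot [-3.140e+00  1.000e-03  1.671e+00] q6 0.21 shift [131.6  47.7 280.4]
rotvec [-0.001  0.001  0.   ]
```

```bash
python3 drive.py '[{"sx": 26,"sy": 9.5,"sz": 25},{"sx": 27,"sy": 9.5,"sz": 25},{"sx": 26,"sy": 9.5,"sz": 25},{"sx": 27,"sy": 9.5,"sz": 25},{"sx": 26,"sy": 9.5,"sz": 25},{"sz": 35},{"sz": 35},{"sz": 30},{"sz": 30},{"sz": 15}]'; python3 drive.py '[{"sz": 8},{},{}]'; python3 -c "
from h import *
togo(523.8,371.8,26,1.671)"
```

```text
time: 23.75
tcp_pos: [522.8, 370.1, 33.4]
tcp_rot: [-3.136, 0.003, 1.669]
wrist_force: [-0.2, -0.2, -1.0]
gripper_width: 61.5
gripper_force: 0.0
time: 24.05
tcp_pos: [525.1, 372.9, 30.6]
tcp_rot: [3.14, -0.001, 1.67]
wrist_force: [-0.3, 0.5, 0.8]
gripper_width: 61.9
gripper_force: 0.0
tcp [525.1 372.9  30.6] rot [ 3.14e+00 -1.00e-03  1.67e+00] q6 0.4 shift [-0.9 -1.4  4.6]
rotvec [ 0.002 -0.001 -0.001]
```

Next slot: (502, 48.6).

```bash
python3 drive.py '[{"sx": -1,"sy": -1,"sz": 4.5},{}]'; python3 drive.py '[{},{},{},{}]' 30;python3 -c "
from h import *
togo(502,48.6,77,1.671)"; python3 drive.py '[{"sz": -30},{"sz": -40},{"sz": -30},{}]'
```

```text
time: 24.25
tcp_pos: [523.4, 371.6, 25.3]
tcp_rot: [3.141, -0.0, 1.671]
wrist_force: [0.5, 0.1, -1.0]
gripper_width: 61.9
gripper_force: 0.0
time: 24.65
tcp_pos: [523.5, 371.7, 25.0]
tcp_rot: [3.141, -0.0, 1.671]
wrist_force: [0.8, -0.2, 0.3]
gripper_width: 37.5
gripper_force: 30.0
tcp [523.5 371.7  25. ] rot [ 3.141 -0.     1.671] q6 0.4 shift [-319.4  -53.6  -52.1]
rotvec [ 0. -0. -0.]
time: 25.05
tcp_pos: [525.7, 373.0, 129.9]
tcp_rot: [3.133, -0.004, 1.671]
wrist_force: [-0.1, -0.3, -1.2]
gripper_width: 37.5
gripper_force: 30.0
```

```bash
python3 drive.py '[{"sx": -35.5,"sy": -6},{"sx": -35.5,"sy": -6},{"sx": -35.5,"sy": -6},{"sx": -35.5,"sy": -6},{"sx": -35.5,"sy": -6},{"sx": -35.5,"sy": -6},{"sx": -35.5,"sy": -6},{"sx": -35.5,"sy": -6},{"sx": -35.5,"sy": -6},{}]'; python3 drive.py '[{"sz": 20},{"sz": 20},{},{}]'; python3 -c "
from h import *
togo(502,48.6,75,1.671)"
```

```text
time: 26.05
tcp_pos: [500.7, 44.9, 123.8]
tcp_rot: [-3.14, 0.001, 1.667]
wrist_force: [-0.8, 0.3, -0.7]
gripper_width: 37.7
gripper_force: 30.0
time: 26.45
tcp_pos: [501.2, 48.9, 84.5]
tcp_rot: [-3.14, -0.0, 1.671]
wrist_force: [0.1, 0.5, -2.2]
gripper_width: 37.8
gripper_force: 30.0
tcp [501.2  48.9  84.5] rot [-3.14  -0.     1.671] q6 -0.16 shift [-0.4  0.8  9.5]
rotvec [-0.001 -0.     0.   ]
```

```bash
python3 drive.py '[{"sz": 5},{"sz": 3},{}]'; python3 drive.py '[{"sz": 1},{},{}]'; python3 drive.py '[{},{},{}]' 62; python3 drive.py '[{"sz": -30},{"sz": -40},{"sx": 29,"sy": 1,"sz": -23},{"sx": 29,"sy": 1,"sz": -23},{"sx": 29,"sy": 1,"sz": -23},{"sx": 29,"sy": 1,"sz": -23},{"sx": 29,"sy": 1,"sz": -23},{"sx": 29,"sy": 1,"sz": -23},{"sx": 29,"sy": 1,"sz": -23},{}]'; python3 drive.py '[{}]'; python3 jars.py;python3 -c "
from h import *
togo(415.8,378.8,26,1.671)"
```

```text
time: 26.75
tcp_pos: [501.5, 48.5, 76.8]
tcp_rot: [-3.142, -0.0, 1.671]
wrist_force: [-0.4, 1.1, -1.1]
gripper_width: 37.8
gripper_force: 30.0
time: 27.05
tcp_pos: [501.6, 48.3, 75.9]
tcp_rot: [3.141, -0.0, 1.671]
wrist_force: [0.4, 0.3, -1.1]
gripper_width: 37.8
gripper_force: 30.0
time: 27.35
tcp_pos: [501.7, 48.3, 76.0]
tcp_rot: [3.141, -0.0, 1.671]
wrist_force: [0.1, -0.7, -0.3]
gripper_width: 57.1
gripper_force: 0.0
time: 28.35
tcp_pos: [488.7, 254.4, 310.1]
tcp_rot: [3.135, -0.003, 1.674]
wrist_force: [-0.4, -0.6, -0.1]
gripper_width: 62.2
gripper_force: 0.0
time: 28.45
tcp_pos: [488.1, 251.2, 306.7]
tcp_rot: [3.141, 0.0, 1.672]
wrist_force: [-0.2, -0.6, -0.3]
gripper_width: 62.2
gripper_force: 0.0
bench 860 c 415.6 378.7 r 19.2 z 45.7 sh [-31.7 417.3]
bench 1458 c 474.8 127.0 r 94.8 z 55.9 sh [  1.3 160.8]
bench 210 c 495.1 121.2 r 34.9 z 51.1 sh [ 21.  152.9]
lane 181 c 502.5 43.0 r 17.4 z 94.8 sh [20.3 74.4]
lane 394 c 507.1 -0.2 r 19.2 z 95.0 sh [20.4 31. ]
tcp [487.9 250.5 306. ] rot [-3.140e+00  1.000e-03  1.671e+00] q6 0.23 shift [  0.3  -7.9 -24. ]
rotvec [-0.001  0.001  0.   ]
tcp [487.9 250.5 306. ] rot [-3.140e+00  1.000e-03  1.671e+00] q6 0.23 shift [135.1 -58.5 279.9]
rotvec [-0.001  0.001  0.   ]
```

```bash
python3 drive.py '[{"sx": 27,"sy": -12,"sz": 25},{"sx": 27,"sy": -12,"sz": 25},{"sx": 27,"sy": -12,"sz": 25},{"sx": 27,"sy": -12,"sz": 25},{"sx": 27,"sy": -11,"sz": 25},{"sz": 35},{"sz": 35},{"sz": 30},{"sz": 30},{"sz": 15}]'; python3 drive.py '[{"sz": 8},{},{}]'; python3 -c "
from h import *
togo(415.7,378.7,26,1.671)"
```

```text
time: 29.5
tcp_pos: [414.6, 376.8, 33.2]
tcp_rot: [-3.136, 0.003, 1.669]
wrist_force: [-0.2, 0.4, -0.1]
gripper_width: 62.1
gripper_force: 0.0
time: 29.8
tcp_pos: [416.6, 379.2, 29.3]
tcp_rot: [3.141, -0.0, 1.67]
wrist_force: [0.3, 0.9, 0.5]
gripper_width: 62.2
gripper_force: 0.0
tcp [416.6 379.2  29.3] rot [ 3.141 -0.     1.67 ] q6 0.5 shift [-0.4 -0.9  3.3]
rotvec [ 0.001 -0.    -0.001]
```

```bash
python3 drive.py '[{"sy": -1,"sz": 3},{}]'; python3 drive.py '[{},{},{},{}]' 30;python3 -c "
from h import *
togo(497,98.3,77,1.671)"; python3 drive.py '[{"sz": -30},{"sz": -40},{"sz": -30},{}]'
```

```text
time: 30.0
tcp_pos: [415.2, 379.5, 26.3]
tcp_rot: [3.141, -0.0, 1.671]
wrist_force: [-0.2, -0.2, 0.1]
gripper_width: 61.9
gripper_force: 0.0
time: 30.4
tcp_pos: [415.2, 379.5, 26.0]
tcp_rot: [3.141, -0.0, 1.671]
wrist_force: [0.5, -0.0, 0.9]
gripper_width: 37.5
gripper_force: 30.0
tcp [415.2 379.5  26. ] rot [ 3.141 -0.     1.671] q6 0.5 shift [-287.9   53.3  -51.1]
rotvec [ 0. -0. -0.]
time: 30.8
tcp_pos: [417.2, 380.9, 130.2]
tcp_rot: [3.134, -0.004, 1.671]
wrist_force: [-0.0, 0.5, -1.2]
gripper_width: 37.9
gripper_force: 30.0
```

```bash
python3 drive.py '[{"sx": -36,"sy": 6.7},{"sx": -36,"sy": 6.7},{"sx": -36,"sy": 6.7},{"sx": -36,"sy": 6.7},{"sx": -36,"sy": 6.7},{"sx": -36,"sy": 6.7},{"sx": -36,"sy": 6.7},{"sx": -36,"sy": 6.7},{},{}]'; python3 drive.py '[{"sz": 20},{"sz": 20},{},{}]'; python3 -c "
from h import *
togo(497,98.3,76,1.671)"
```

```text
time: 31.8
tcp_pos: [496.6, 97.6, 124.9]
tcp_rot: [-3.14, -0.001, 1.669]
wrist_force: [-0.4, 1.0, -0.9]
gripper_width: 37.5
gripper_force: 30.0
time: 32.2
tcp_pos: [496.6, 99.2, 85.7]
tcp_rot: [-3.14, -0.0, 1.672]
wrist_force: [0.8, -0.7, 0.0]
gripper_width: 37.7
gripper_force: 30.0
tcp [496.6  99.2  85.7] rot [-3.14  -0.     1.672] q6 -0.06 shift [-0.9  0.3  9.7]
rotvec [-0.001 -0.     0.001]
```

```bash
python3 drive.py '[{"sz": 5},{"sz": 3},{}]'; python3 drive.py '[{"sz": 1.3},{},{}]'; python3 drive.py '[{},{},{}]' 62; python3 drive.py '[{"sz": -30},{"sz": -40},{"sx": -10,"sy": -5,"sz": -30},{"sx": -20,"sy": -5,"sz": -30},{"sx": -20,"sy": -5,"sz": -30},{"sx": -20,"sy": -5,"sz": -30},{"sx": -10,"sy": -5,"sz": -30},{"sx": -10,"sy": -5,"sz": -30},{},{}]'
cat > chk.py <<'E'
import sys
from h import *
f=grab("wrist",sys.argv[1]);P=cloud(f);x,y,z=P[...,0],P[...,1],P[...,2]
c0=np.array([490,-33.1]);A=np.array([[.9947,-.1028],[.1028,.9947]])
m=(x>400)&(x<600)&(y>-110)&(y<150)&(z>85)&(z<112)&(f["range_z"]>0)
n,l,st,_=cv2.connectedComponentsWithStats(m.astype(np.uint8))
for i in range(1,n):
    if st[i,4]>60:
        q=P[l==i];c,r=cv2.minEnclosingCircle(q[:,:2].astype(np.float32));print("jar",st[i,4],((np.array(c)-c0)@A).round(1),round(r,1),np.percentile(q[:,2],[5,50,95]).round(1))
q=P[(x>430)&(x<580)&(y>-245)&(y<-85)&(z>112)&(z<140)]
if len(q):
    r=cv2.minAreaRect(q[:,:2].astype(np.float32));b=cv2.boxPoints(r);e=b[1]-b[0] if np.hypot(*(b[1]-b[0]))>np.hypot(*(b[2]-b[1])) else b[2]-b[1]
    print("key",r,"dir angle",np.arctan2(e[1],e[0]).round(3))
L=(P[...,:2]-c0)@A;k=(z>62)&(z<80)&(L[...,1]>-40)&(L[...,1]<150)&(L[...,0]>-45)&(L[...,0]<16)
if k.sum(): print("bar face",np.percentile(L[k][:,0],[5,50,97]).round(1))
E
python3 chk.py w4
```

```text
time: 32.5
tcp_pos: [497.1, 98.3, 77.8]
tcp_rot: [3.142, -0.0, 1.671]
wrist_force: [-0.2, -0.6, -0.7]
gripper_width: 37.7
gripper_force: 30.0
time: 32.8
tcp_pos: [497.3, 98.1, 76.6]
tcp_rot: [3.141, -0.0, 1.671]
wrist_force: [0.5, 0.1, -1.0]
gripper_width: 37.6
gripper_force: 30.0
time: 33.1
tcp_pos: [497.3, 98.2, 76.6]
tcp_rot: [3.141, -0.0, 1.671]
wrist_force: [-0.4, 0.1, 0.0]
gripper_width: 56.9
gripper_force: 0.0
time: 34.1
tcp_pos: [476.3, 5.5, 326.7]
tcp_rot: [3.14, 0.0, 1.67]
wrist_force: [0.7, -0.1, -1.1]
gripper_width: 61.9
gripper_force: 0.0
jar 881 [ 21.  129.3] 19.0 [91.8 93.1 94.5]
jar 789 [20.3 80. ] 19.1 [91.7 93.  94.2]
jar 715 [20.2 30.3] 19.1 [91.2 93.  94.3]
jar 662 [ 22.1 -20.7] 19.2 [90.5 93.  94.2]
key ((503.6036071777344, -161.2131805419922), (131.79942321777344, 14.65694808959961), 72.79853820800781) dir angle 1.271
bar face [-26.6 -19.7  10.9]
```

View pics/w4.png

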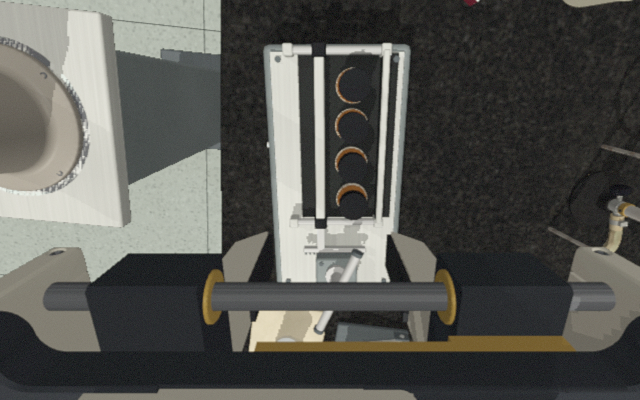

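All four jars stand in the lane at (352,85), (352,125), (351,163) and (352,200), and the bar is open. The key bar runs from (357,255) to (320,330). I'll move above the key's near-jar end.

```bash
python3 drive.py '[{"sx": -25.6,"sy": 5.6,"sz": 27},{"sx": -25.6,"sy": 5.6,"sz": 27},{"sx": -25.6,"sy": 5.6,"sz": 27},{"sx": -25.6,"sy": 5.6,"sz": 27},{"sx": -25.6,"sy": 5.6,"sz": 27},{"wz": 0.136},{"wz": 0.136},{"wz": 0.137},{},{}]' 50; python3 -c "
from h import *
togo(517.2,-119.2,106,1.262)"
```

```text
time: 35.15
tcp_pos: [516.5, -118.4, 190.5]
tcp_rot: [-3.14, -0.0, 1.266]
wrist_force: [0.2, -0.2, -0.1]
gripper_width: 49.8
gripper_force: 0.0
tcp [ 516.5 -118.4  190.5] rot [-3.14  -0.     1.266] q6 -0.07 shift [-0.6  1.1 84.5]
rotvec [-0.002 -0.     0.004]
```

```bash
python3 drive.py '[{"sx": -0.5,"sy": 1,"sz": 25},{"sz": 25},{"sz": 20},{"sz": 12},{"sz": 2},{},{}]'; python3 -c "
from h import *
togo(517.2,-119.2,106,1.262)"; python3 drive.py '[{},{},{},{},{}]' 0;python3 -c "
from h import *
togo(517.2,-119.2,106,1.262)"
```

```text
time: 35.85
tcp_pos: [518.4, -119.9, 108.5]
tcp_rot: [3.14, 0.0, 1.262]
wrist_force: [-0.7, -0.1, -0.0]
gripper_width: 49.9
gripper_force: 0.0
tcp [ 518.4 -119.9  108.5] rot [3.14  0.    1.262] q6 -0.06 shift [ 0.3 -1.3  2.4]
rotvec [0.002 0.    0.   ]
time: 36.35
tcp_pos: [517.7, -119.7, 107.6]
tcp_rot: [3.141, -0.0, 1.262]
wrist_force: [-0.4, 0.8, 1.1]
gripper_width: 14.6
gripper_force: 0.0
tcp [ 517.7 -119.7  107.6] rot [ 3.141 -0.     1.262] q6 -0.06 shift [ 0.4 -0.7  1.6]
rotvec [ 0. -0. -0.]
```

```bash
python3 drive.py '[{},{}]'; python3 drive.py '[{"sx": -0.5,"sy": 6.7,"wz": 0.15},{"sx": -0.5,"sy": 6.7,"wz": 0.15},{"sx": -0.5,"sy": 6.7,"wz": 0.15},{"sx": -0.5,"sy": 6.7,"wz": 0.15},{}]'
cat > k.py <<'E'
from h import *
s=manip.sense();th=s["tcp_rot"][2];p=s["tcp_pos"][:2]-np.array([503.5,-162.1])
print("yaw",th.round(3),"q6",s["joint_pos"][5].round(2),"r",np.hypot(*p).round(1),"polar",np.arctan2(p[1],p[0]).round(3),"F",s["wrist_force"].round(1),"M",s["moment"].round(2),"z",s["tcp_pos"][2].round(1),"tool-frame F",Ro.from_euler("xyz",s["tcp_rot"]).inv().apply(s["wrist_force"]).round(1))
E
python3 k.py
```

```text
time: 36.55
tcp_pos: [517.5, -119.6, 107.5]
tcp_rot: [-3.141, -0.0, 1.262]
wrist_force: [-2.0, 0.6, 1.3]
gripper_width: 10.8
gripper_force: 30.0
time: 37.05
tcp_pos: [539.1, -135.3, 107.5]
tcp_rot: [-3.141, 0.001, 0.66]
wrist_force: [-4.1, -0.7, 3.8]
gripper_width: 11.4
gripper_force: 30.2
yaw 0.66 q6 0.53 r 44.6 polar 0.645 F [-4.1 -0.7  3.8] M [-0.11  0.74 -0.23] z 107.5 tool-frame F [-3.7 -1.9 -3.8]
```

```bash
python3 drive.py '[{"sx": -0.5,"sy": 6.7,"wz": 0.15},{"sx": -0.5,"sy": 6.7,"wz": 0.15},{"sx": -0.5,"sy": 6.7,"wz": 0.15},{"sx": -0.5,"sy": 6.7,"wz": 0.15},{"sx": -0.5,"sy": 6.7,"wz": 0.15},{"sx": -0.5,"sy": 6.7,"wz": 0.15},{"sx": -0.5,"sy": 6.7,"wz": 0.15},{"sx": -0.5,"sy": 6.7,"wz": 0.15},{}]'; python3 k.py; python3 drive.py '[{"sx": -0.5,"sy": 6.7,"wz": 0.15},{"sx": -0.5,"sy": 6.7,"wz": 0.15},{"sx": -0.5,"sy": 6.7,"wz": 0.15},{"sx": -0.5,"sy": 6.7,"wz": 0.15},{"sx": -0.5,"sy": 6.7,"wz": 0.15},{"sx": -0.5,"sy": 6.7,"wz": 0.15},{"sx": -0.5,"sy": 6.7,"wz": 0.15},{}]'; python3 k.py
```

```text
time: 37.95
tcp_pos: [541.0, -184.6, 107.4]
tcp_rot: [-3.141, 0.004, -0.539]
wrist_force: [-6.0, 3.4, 5.6]
gripper_width: 11.0
gripper_force: 30.1
yaw -0.539 q6 1.65 r 43.7 polar -0.539 F [-6.   3.4  5.6] M [ 0.73  1.15 -0.13] z 107.4 tool-frame F [-6.9  0.2 -5.6]
time: 38.75
tcp_pos: [502.5, -205.3, 107.5]
tcp_rot: [3.141, 0.003, -1.588]
wrist_force: [-1.4, 6.5, 3.7]
gripper_width: 10.9
gripper_force: 30.0
yaw -1.588 q6 2.63 r 43.2 polar -1.593 F [-1.4  6.5  3.7] M [ 1.24  0.4  -0.07] z 107.5 tool-frame F [-6.5  1.5 -3.7]
```

```bash
python3 drive.py '[{"sx": -0.5,"sy": 6.7,"wz": 0.15},{"sx": -0.5,"sy": 6.7,"wz": 0.15},{}]'; python3 k.py; python3 drive.py '[{},{},{}]' 50; python3 drive.py '[{"sz": -20},{"sz": -18},{},{"wz": -0.15},{"wz": -0.15},{"wz": -0.15},{"wz": -0.15},{"wz": -0.15},{"wz": -0.15},{"wz": -0.15}]'; python3 drive.py '[{"wz": -0.15},{"wz": -0.15},{"wz": -0.15},{"wz": -0.15},{"wz": -0.15},{"wz": -0.15},{"wz": -0.15},{"wz": -0.15},{"wz": -0.15},{"wz": -0.15}]'; python3 drive.py '[{"wz": -0.15},{"wz": -0.15},{"wz": -0.15},{"wz": -0.142},{},{}]'; python3 k.py; python3 chk.py w5|grep key
```

```text
time: 39.05
tcp_pos: [489.7, -203.1, 107.5]
tcp_rot: [3.141, 0.003, -1.888]
wrist_force: [-0.3, 7.4, 2.6]
gripper_width: 11.3
gripper_force: 30.0
yaw -1.888 q6 2.92 r 43.3 polar -1.895 F [-0.3  7.4  2.6] M [ 1.24  0.05 -0.06] z 107.5 tool-frame F [-6.9  2.6 -2.6]
time: 39.35
tcp_pos: [490.4, -205.3, 107.5]
tcp_rot: [-3.141, -0.0, -1.886]
wrist_force: [-0.4, 0.7, 0.7]
gripper_width: 30.3
gripper_force: 0.0
time: 40.35
tcp_pos: [489.9, -205.0, 144.5]
tcp_rot: [3.141, 0.001, -0.831]
wrist_force: [-0.1, -0.1, -0.3]
gripper_width: 50.2
gripper_force: 0.0
time: 41.35
tcp_pos: [489.8, -205.0, 144.5]
tcp_rot: [-3.141, 0.0, 0.669]
wrist_force: [0.4, 0.1, 0.2]
gripper_width: 49.9
gripper_force: 0.0
time: 41.95
tcp_pos: [490.0, -205.0, 144.9]
tcp_rot: [-3.141, -0.0, 1.25]
wrist_force: [-0.6, -0.1, 0.3]
gripper_width: 50.2
gripper_force: 0.0
yaw 1.25 q6 -0.22 r 45.0 polar -1.876 F [-0.6 -0.1  0.3] M [-0.07  0.06 -0.04] z 144.9 tool-frame F [-0.3 -0.5 -0.3]
key ((504.25115966796875, -162.00112915039062), (131.98001098632812, 23.076261520385742), 72.41246032714844) dir angle 1.264
```

```bash
python3 drive.py '[{"sz": 20},{"sz": 17},{}]'; python3 drive.py '[{},{},{},{},{},{}]' 0; python3 k.py; python3 drive.py '[{"sx": 0.5,"sy": -6.7,"wz": 0.15},{"sx": 0.5,"sy": -6.7,"wz": 0.15},{"sx": 0.5,"sy": -6.7,"wz": 0.15},{"sx": 0.5,"sy": -6.7,"wz": 0.15},{"sx": 0.5,"sy": -6.7,"wz": 0.15},{"sx": 0.5,"sy": -6.7,"wz": 0.15},{"sx": 0.5,"sy": -6.7,"wz": 0.15},{}]'; python3 k.py
```

```text
time: 42.3
tcp_pos: [488.8, -204.3, 106.4]
tcp_rot: [-3.137, -0.001, 1.252]
wrist_force: [-0.4, 0.5, -0.2]
gripper_width: 49.8
gripper_force: 0.0
time: 42.9
tcp_pos: [490.0, -205.1, 108.8]
tcp_rot: [-3.141, 0.0, 1.254]
wrist_force: [-1.8, -0.2, 2.0]
gripper_width: 11.0
gripper_force: 30.0
yaw 1.254 q6 -0.22 r 45.0 polar -1.876 F [-1.8 -0.2  2. ] M [-0.09  0.43  0.06] z 108.8 tool-frame F [-0.8 -1.6 -2. ]
time: 43.7
tcp_pos: [458.8, -170.6, 108.7]
tcp_rot: [-3.14, 0.002, 0.201]
wrist_force: [-6.0, 1.1, 6.7]
gripper_width: 10.9
gripper_force: 30.0
yaw 0.201 q6 0.86 r 45.5 polar -2.953 F [-6.   1.1  6.7] M [0.25 1.1  0.01] z 108.7 tool-frame F [-5.6 -2.3 -6.7]
```

```bash
python3 drive.py '[{"sx": 0.5,"sy": -6.7,"wz": 0.15},{"sx": 0.5,"sy": -6.7,"wz": 0.15},{"sx": 0.5,"sy": -6.7,"wz": 0.15},{"sx": 0.5,"sy": -6.7,"wz": 0.15},{"sx": 0.5,"sy": -6.7,"wz": 0.15},{"sx": 0.5,"sy": -6.7,"wz": 0.15},{"sx": 0.5,"sy": -6.7,"wz": 0.15},{}]'; python3 k.py;python3 drive.py '[{"sx": 0.5,"sy": -6.7,"wz": 0.15},{"sx": 0.5,"sy": -6.7,"wz": 0.15},{"sx": 0.5,"sy": -6.7,"wz": 0.15},{"sx": 0.5,"sy": -6.7,"wz": 0.15},{"sx": 0.5,"sy": -6.7,"wz": 0.15},{"sx": 0.5,"sy": -6.7,"wz": 0.15},{}]'; python3 k.py
```

```text
time: 44.5
tcp_pos: [473.5, -126.9, 108.7]
tcp_rot: [-3.141, 0.004, -0.849]
wrist_force: [-4.3, 7.8, 7.1]
gripper_width: 10.9
gripper_force: 30.0
yaw -0.849 q6 2.0 r 46.3 polar 2.276 F [-4.3  7.8  7.1] M [ 1.25  0.91 -0.08] z 108.7 tool-frame F [-8.7 -1.9 -7.1]
time: 45.2
tcp_pos: [512.6, -116.4, 108.8]
tcp_rot: [-3.142, 0.003, -1.75]
wrist_force: [-0.2, 8.9, 4.6]
gripper_width: 11.1
gripper_force: 30.1
yaw -1.75 q6 2.95 r 46.6 polar 1.375 F [-0.2  8.9  4.6] M [ 1.46  0.05 -0.2 ] z 108.8 tool-frame F [-8.8  1.8 -4.5]
```

```bash
python3 drive.py '[{},{},{}]' 50; python3 drive.py '[{"sz": -20},{"sz": -18},{},{"wz": -0.15},{"wz": -0.15},{"wz": -0.15},{"wz": -0.15},{"wz": -0.15},{"wz": -0.15},{"wz": -0.15}]'; python3 drive.py '[{"wz": -0.15},{"wz": -0.15},{"wz": -0.15},{"wz": -0.15},{"wz": -0.15},{"wz": -0.15},{"wz": -0.15},{"wz": -0.15},{"wz": -0.15},{"wz": -0.15}]'; python3 drive.py '[{"wz": -0.15},{"wz": -0.15},{"wz": -0.15},{"wz": -0.142},{},{}]'; python3 k.py; python3 chk.py w6
```

```text
time: 45.5
tcp_pos: [511.9, -118.5, 108.5]
tcp_rot: [-3.141, -0.0, -1.746]
wrist_force: [0.2, 1.2, 0.5]
gripper_width: 30.6
gripper_force: 0.0
time: 46.5
tcp_pos: [511.5, -118.4, 145.5]
tcp_rot: [3.141, 0.001, -0.69]
wrist_force: [-0.4, 1.3, -0.3]
gripper_width: 49.8
gripper_force: 0.0
time: 47.5
tcp_pos: [511.5, -118.4, 145.5]
tcp_rot: [-3.14, 0.001, 0.81]
wrist_force: [-0.6, 0.0, -0.4]
gripper_width: 50.0
gripper_force: 0.0
time: 48.1
tcp_pos: [511.6, -118.3, 145.9]
tcp_rot: [-3.141, -0.0, 1.392]
wrist_force: [0.1, 0.5, -0.4]
gripper_width: 50.1
gripper_force: 0.0
yaw 1.392 q6 -0.19 r 44.5 polar 1.387 F [ 0.1  0.5 -0.4] M [-0.09  0.12  0.02] z 145.9 tool-frame F [ 0.5 -0.   0.4]
jar 3497 [20.7 29.9] 19.2 [91.7 93.1 94.3]
jar 2751 [ 22.7 -21.3] 19.2 [91.9 93.1 94.1]
key ((507.2470397949219, -147.49134826660156), (102.94596862792969, 19.897621154785156), 76.30000305175781) dir angle 1.332
bar face [-12.2  -6.    0.1]
```

```bash
python3 drive.py '[{"sz": 20},{"sz": 17},{}]'; python3 drive.py '[{},{},{},{},{},{}]' 0; python3 drive.py '[{"sx": -0.5,"sy": 6.7,"wz": 0.15},{"sx": -0.5,"sy": 6.7,"wz": 0.15},{"sx": -0.5,"sy": 6.7,"wz": 0.15},{"sx": -0.5,"sy": 6.7,"wz": 0.15},{"sx": -0.5,"sy": 6.7,"wz": 0.15},{"sx": -0.5,"sy": 6.7,"wz": 0.15},{"sx": -0.5,"sy": 6.7,"wz": 0.15},{}]'; python3 k.py;  python3 drive.py '[{"sx": -0.5,"sy": 6.7,"wz": 0.15},{"sx": -0.5,"sy": 6.7,"wz": 0.15},{"sx": -0.5,"sy": 6.7,"wz": 0.15},{"sx": -0.5,"sy": 6.7,"wz": 0.15},{"sx": -0.5,"sy": 6.7,"wz": 0.15},{"sx": -0.5,"sy": 6.7,"wz": 0.15},{"sx": -0.5,"sy": 6.7,"wz": 0.15},{}]'; python3 k.py; python3 drive.py '[{"sx": -0.5,"sy": 6.7,"wz": 0.15},{"sx": -0.5,"sy": 6.7,"wz": 0.15},{"sx": -0.5,"sy": 6.7,"wz": 0.15},{"sx": -0.5,"sy": 6.7,"wz": 0.15},{"sx": -0.5,"sy": 6.7,"wz": 0.15},{"sx": -0.5,"sy": 6.7,"wz": 0.15},{}]'; python3 k.py
```

```text
time: 48.45
tcp_pos: [510.5, -117.8, 107.5]
tcp_rot: [-3.137, -0.001, 1.394]
wrist_force: [-0.7, 0.5, 0.4]
gripper_width: 49.8
gripper_force: 0.0
time: 49.05
tcp_pos: [512.1, -118.3, 109.8]
tcp_rot: [3.141, -0.0, 1.396]
wrist_force: [0.6, 0.5, 0.7]
gripper_width: 10.9
gripper_force: 30.0
time: 49.85
tcp_pos: [545.4, -147.8, 109.8]
tcp_rot: [-3.141, 0.002, 0.341]
wrist_force: [-5.4, -0.4, 4.5]
gripper_width: 10.9
gripper_force: 30.0
yaw 0.341 q6 0.83 r 44.2 polar 0.33 F [-5.4 -0.4  4.5] M [-0.16  0.92 -0.2 ] z 109.8 tool-frame F [-5.3 -1.4 -4.5]
time: 50.65
tcp_pos: [536.4, -190.5, 109.7]
tcp_rot: [3.141, 0.004, -0.709]
wrist_force: [-6.0, 4.2, 7.4]
gripper_width: 10.8
gripper_force: 30.0
yaw -0.709 q6 1.8 r 43.5 polar -0.712 F [-6.   4.2  7.4] M [ 0.76  1.3  -0.09] z 109.7 tool-frame F [-7.3  0.8 -7.4]
time: 51.35
tcp_pos: [501.5, -205.1, 109.7]
tcp_rot: [3.14, 0.004, -1.609]
wrist_force: [-2.7, 8.9, 5.4]
gripper_width: 11.2
gripper_force: 30.0
yaw -1.609 q6 2.65 r 43.1 polar -1.617 F [-2.7  8.9  5.4] M [ 1.38  0.48 -0.03] z 109.7 tool-frame F [-8.8  3.  -5.3]
```

```bash
python3 drive.py '[{"sx": -0.5,"sy": 6.7,"wz": 0.15},{"sx": -0.5,"sy": 6.7,"wz": 0.15},{}]'; python3 k.py; python3 drive.py '[{},{},{}]' 50; python3 drive.py '[{"sz": -20},{"sz": -16},{},{"wz": -0.15},{"wz": -0.15},{"wz": -0.15},{"wz": -0.15},{"wz": -0.15},{"wz": -0.15},{"wz": -0.15}]'; python3 drive.py '[{"wz": -0.15},{"wz": -0.15},{"wz": -0.15},{"wz": -0.15},{"wz": -0.15},{"wz": -0.15},{"wz": -0.15},{"wz": -0.15},{"wz": -0.15},{"wz": -0.15}]'; python3 drive.py '[{"wz": -0.15},{"wz": -0.15},{"wz": -0.15},{"wz": -0.142},{},{}]'; python3 k.py; python3 chk.py w7
```

```text
time: 51.65
tcp_pos: [488.8, -202.6, 109.8]
tcp_rot: [3.14, 0.003, -1.909]
wrist_force: [-0.0, 7.7, 4.2]
gripper_width: 11.0
gripper_force: 30.0
yaw -1.909 q6 2.94 r 43.1 polar -1.918 F [-0.   7.7  4.2] M [1.34 0.2  0.03] z 109.8 tool-frame F [-7.3  2.6 -4.1]
time: 51.95
tcp_pos: [489.5, -205.1, 109.5]
tcp_rot: [-3.141, -0.0, -1.904]
wrist_force: [0.1, -0.3, 0.1]
gripper_width: 30.1
gripper_force: 0.0
time: 52.95
tcp_pos: [489.1, -204.8, 144.4]
tcp_rot: [3.141, 0.001, -0.848]
wrist_force: [-0.1, -0.0, -0.5]
gripper_width: 50.0
gripper_force: 0.0
time: 53.95
tcp_pos: [489.1, -204.8, 144.4]
tcp_rot: [-3.14, 0.0, 0.652]
wrist_force: [-0.6, 0.4, 0.5]
gripper_width: 50.4
gripper_force: 0.0
time: 54.55
tcp_pos: [489.2, -204.8, 144.8]
tcp_rot: [-3.141, -0.0, 1.234]
wrist_force: [0.4, -0.3, 0.1]
gripper_width: 49.7
gripper_force: 0.0
yaw 1.234 q6 -0.2 r 45.0 polar -1.893 F [ 0.4 -0.3  0.1] M [-0.06  0.01 -0.08] z 144.8 tool-frame F [-0.1  0.5 -0.1]
key ((504.2016906738281, -162.13040161132812), (131.9641571044922, 23.062856674194336), 71.89986419677734) dir angle 1.255
bar face [-5.   1.8 14.9]
```

```bash
python3 drive.py '[{"sz": 20},{"sz": 18},{}]'; python3 drive.py '[{},{},{},{},{},{}]' 0; python3 drive.py '[{"sx": 0.5,"sy": -6.7,"wz": 0.15},{"sx": 0.5,"sy": -6.7,"wz": 0.15},{"sx": 0.5,"sy": -6.7,"wz": 0.15},{"sx": 0.5,"sy": -6.7,"wz": 0.15},{"sx": 0.5,"sy": -6.7,"wz": 0.15},{"sx": 0.5,"sy": -6.7,"wz": 0.15},{}]'; python3 k.py;python3 drive.py '[{"sx": 0.5,"sy": -6.7,"wz": 0.15},{"sx": 0.5,"sy": -6.7,"wz": 0.15},{"sx": 0.5,"sy": -6.7,"wz": 0.15},{"sx": 0.5,"sy": -6.7,"wz": 0.15},{"sx": 0.5,"sy": -6.7,"wz": 0.15},{"sx": 0.5,"sy": -6.7,"wz": 0.15},{}]'; python3 k.py
```

```text
time: 54.9
tcp_pos: [488.1, -204.0, 105.3]
tcp_rot: [-3.137, -0.001, 1.235]
wrist_force: [0.4, 0.7, 0.1]
gripper_width: 50.1
gripper_force: 0.0
time: 55.5
tcp_pos: [489.2, -204.8, 107.8]
tcp_rot: [-3.141, 0.0, 1.238]
wrist_force: [-2.1, -0.8, 2.7]
gripper_width: 10.9
gripper_force: 30.0
time: 56.2
tcp_pos: [460.5, -176.6, 107.8]
tcp_rot: [-3.14, 0.002, 0.336]
wrist_force: [-6.3, -0.1, 6.5]
gripper_width: 10.9
gripper_force: 30.0
yaw 0.336 q6 0.71 r 45.4 polar -2.817 F [-6.3 -0.1  6.5] M [ 0.07  1.22 -0.02] z 107.8 tool-frame F [-6.  -2.  -6.5]
time: 56.9
tcp_pos: [465.0, -136.8, 107.7]
tcp_rot: [-3.141, 0.004, -0.564]
wrist_force: [-5.6, 5.7, 9.3]
gripper_width: 10.7
gripper_force: 30.0
yaw -0.564 q6 1.69 r 46.1 polar 2.561 F [-5.6  5.7  9.3] M [ 0.97  1.12 -0.07] z 107.7 tool-frame F [-7.9 -1.8 -9.3]
```

```bash
for i in 1; do python3 drive.py '[{"sx": 0.5,"sy": -6.7,"wz": 0.15},{"sx": 0.5,"sy": -6.7,"wz": 0.15},{}]' >/dev/null; python3 k.py; python3 drive.py '[{"sx": 0.5,"sy": -6.7,"wz": 0.15},{"sx": 0.5,"sy": -6.7,"wz": 0.15},{}]'>/dev/null; python3 k.py;  done; python3 drive.py '[{"sx": 0.5,"sy": -6.7,"wz": 0.15},{"sx": 0.5,"sy": -6.7,"wz": 0.15},{}]'>/dev/null; python3 k.py
```

```text
yaw -0.864 q6 2.02 r 46.3 polar 2.261 F [-4.8  7.4  9.1] M [ 1.24  0.9  -0.11] z 107.7 tool-frame F [-8.7 -1.2 -9.1]
yaw -1.165 q6 2.34 r 46.4 polar 1.96 F [-3.3  8.8  7.5] M [ 1.5   0.64 -0.14] z 107.8 tool-frame F [-9.5 -0.4 -7.4]
yaw -1.462 q6 2.65 r 46.0 polar 1.797 F [-24.7  -2.8  20. ] M [-0.21  4.22  0.45] z 107.3 tool-frame F [  0.   25.1 -19.6]
```

```bash
python3 drive.py '[{},{},{}]' 50;python3 k.py; python3 drive.py '[{"sz": -20},{"sz": -20},{"sx": 20,"sz": -50},{"sx": 20,"sz": -50},{"sx": 20,"sz": -50},{"sx": 20,"sz": -50},{"wz": -0.15},{"wz": -0.15},{"wz": -0.15},{"wz": -0.15}]'; python3 drive.py '[{"wz": -0.15},{"wz": -0.15},{"wz": -0.15},{"wz": -0.15},{"wz": -0.15},{"wz": -0.15},{"wz": -0.15},{"wz": -0.15},{"wz": -0.15},{}]'; python3 drive.py '[{"wz": -0.15},{"wz": -0.15},{"wz": -0.15},{"wz": -0.15},{"wz": -0.15},{"wz": -0.15},{"wz": -0.15},{"wz": -0.15},{},{}]'; python3 k.py; python3 chk.py w8
```

```text
time: 58.1
tcp_pos: [499.5, -118.0, 107.6]
tcp_rot: [-3.141, -0.0, -1.461]
wrist_force: [0.4, -0.0, -0.2]
gripper_width: 31.4
gripper_force: 0.0
yaw -1.461 q6 2.65 r 44.3 polar 1.661 F [ 0.4 -0.  -0.2] M [0.09 0.14 0.02] z 107.6 tool-frame F [ 0.1 -0.4  0.2]
time: 59.1
tcp_pos: [507.7, -191.9, 333.2]
tcp_rot: [-3.141, -0.001, -0.855]
wrist_force: [0.5, -0.4, 0.0]
gripper_width: 49.8
gripper_force: 0.0
time: 60.1
tcp_pos: [507.7, -191.8, 333.2]
tcp_rot: [3.141, -0.001, 0.49]
wrist_force: [-0.6, -0.7, 0.4]
gripper_width: 49.9
gripper_force: 0.0
time: 61.1
tcp_pos: [507.5, -191.8, 333.2]
tcp_rot: [3.141, 0.0, 1.682]
wrist_force: [-0.3, 0.3, 0.2]
gripper_width: 49.8
gripper_force: 0.0
yaw 1.682 q6 -0.61 r 29.9 polar -1.438 F [-0.3  0.3  0.2] M [-0.1   0.04 -0.04] z 333.2 tool-frame F [ 0.3 -0.2 -0.2]
jar 220 [32.6 18.5] 15.6 [86.7 92.7 94.2]
jar 970 [ 32.8 -22.1] 19.2 [91.4 93.1 94.4]
key ((503.9744873046875, -161.90773010253906), (22.742660522460938, 131.59588623046875), 10.17121696472168) dir angle -1.393
bar face [ 0.8  6.9 14.5]
```

View pics/w8.png

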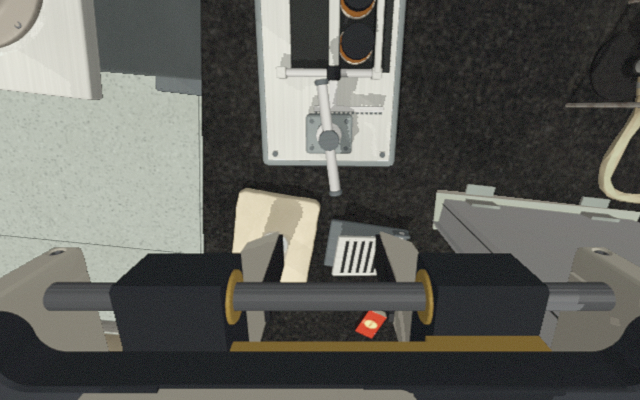

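The key bar runs from (322,85) to (336,190), and the two visible jars stand close to the bar. I'll check the rest of the lane before touching the pedal.

```bash
python3 drive.py '[{"sx": 38,"sy": -4},{"sx": 38,"sy": -4},{"sx": 38,"sy": -4},{"sx": 38,"sy": -4},{"sx": 38,"sy": -4},{},{}]'; python3 chk.py w9;  python3 - <<'E'
import sys;sys.argv=["","w9b"]
from h import *
f=dict(np.load("/tmp/wrist.npz"));P=cloud(f);z=P[...,2]
L=(P[...,:2]-np.array([490,-33.1]))@np.array([[.9947,-.1028],[.1028,.9947]])
for y0 in (0,52,105,142):
    k=(z>62)&(z<80)&(abs(L[...,1]-y0)<7)&(L[...,0]>-20)&(L[...,0]<80);h,e=np.histogram(L[k][:,0],np.arange(-20,80,3));print(y0,[(int(a),int(b)) for a,b in zip(e,h) if b])
E
```

```text
time: 61.85
tcp_pos: [465.3, -4.9, 333.5]
tcp_rot: [3.141, 0.001, 1.687]
wrist_force: [-0.3, -0.3, -0.4]
gripper_width: 50.3
gripper_force: 0.0
jar 906 [ 32.7 143.1] 19.0 [91.4 93.  94.3]
jar 781 [32.7 79. ] 19.1 [91.6 93.1 94.4]
jar 711 [32.5 29.6] 19.1 [91.  93.  94.3]
jar 650 [ 32.7 -21.7] 19.2 [90.3 93.  94.2]
key ((504.4490661621094, -161.098876953125), (22.306537628173828, 131.89492797851562), 16.40926170349121) dir angle -1.284
bar face [ 0.2  6.7 14.8]
0 [(-2, 10), (1, 19), (4, 24), (7, 26), (10, 20), (16, 1), (19, 5), (22, 8), (25, 11), (28, 13), (31, 9), (34, 9), (37, 8), (40, 7), (43, 3), (52, 3), (55, 29), (58, 20), (61, 19)]
52 [(-2, 11), (1, 28), (4, 27), (7, 22), (10, 22), (19, 3), (22, 5), (25, 8), (28, 8), (31, 7), (34, 6), (37, 7), (40, 4), (43, 2), (52, 3), (55, 33), (58, 24), (61, 20), (64, 1)]
105 [(-2, 14), (1, 30), (4, 22), (7, 28), (10, 25), (31, 3), (34, 2), (55, 43), (58, 29), (61, 24), (64, 1)]
142 [(-2, 13), (1, 35), (4, 24), (7, 35), (10, 24), (13, 23), (16, 2), (55, 31), (58, 33), (61, 25), (64, 2)]
```

View pics/w9.png

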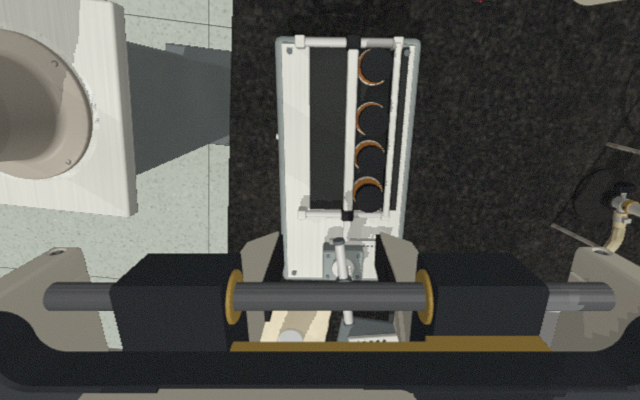

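All four jars stand clamped at about x = 32.7 mm; the far one has shifted along the lane but is still inside it at y = 143 mm. The bar face reads about 11 to 12 mm, so it is home. Next, the pedal.

```bash
python3 drive.py '[{"sx": -35,"sy": 4},{"sx": -35,"sy": 4},{"sx": -35,"sy": 4},{"sx": -35,"sy": 4},{"sx": -35,"sy": 4},{"sx": -35,"sy": 4},{"sx": -35,"sy": 4},{"sx": -36,"sy": 5},{"sx": -36,"sy": 5},{"sx": -36,"sy": 5}]' 0; python3 drive.py '[{"wz": 0.15},{"wz": 0.15},{"wz": 0.15},{"wz": 0.15},{"wz": 0.15},{"wz": 0.15},{"wz": 0.15},{"wz": 0.15},{"wz": 0.15},{"wz": 0.15}]'; python3 drive.py '[{"sz": 30},{"sz": 40},{"sz": 40},{"sz": 40},{"sz": 40},{"sz": 30},{},{}]'; python3 -c "
from h import *
togo(549,-351.5,50,.187)"
```

```text
time: 62.9
tcp_pos: [548.6, -354.3, 332.6]
tcp_rot: [-3.141, -0.0, 1.684]
wrist_force: [1.1, 0.0, 0.1]
gripper_width: 0.5
gripper_force: 0.0
time: 63.9
tcp_pos: [548.4, -352.9, 332.5]
tcp_rot: [-3.141, 0.001, 0.178]
wrist_force: [-0.1, 0.4, 0.1]
gripper_width: 0.3
gripper_force: 0.0
time: 64.7
tcp_pos: [548.9, -352.3, 113.3]
tcp_rot: [-3.141, 0.0, 0.186]
wrist_force: [0.4, -1.4, 1.2]
gripper_width: 0.2
gripper_force: 0.0
tcp [ 548.9 -352.3  113.3] rot [-3.141  0.     0.186] q6 0.7 shift [ 0.3 -0.7 63.3]
rotvec [-0.     0.    -0.001]
```

```bash
python3 drive.py '[{"sz": 30},{"sz": 25},{"sz": 10},{}]'; python3 drive.py '[{"sz": 8},{"sz": 6},{},{}]'; python3 drive.py '[{"sz": 5},{},{}]'
```

```text
time: 65.1
tcp_pos: [549.5, -351.8, 49.3]
tcp_rot: [3.141, -0.001, 0.187]
wrist_force: [-2.2, 1.8, 4.6]
gripper_width: 0.3
gripper_force: 2.2
time: 65.5
tcp_pos: [550.2, -352.6, 37.9]
tcp_rot: [3.138, -0.002, 0.188]
wrist_force: [-3.3, 1.1, 8.2]
gripper_width: 0.5
gripper_force: 3.5
time: 65.8
tcp_pos: [550.2, -352.7, 33.2]
tcp_rot: [3.137, -0.003, 0.188]
wrist_force: [-3.8, -0.0, 9.0]
gripper_width: 0.4
gripper_force: 4.0
```

```bash
python3 drive.py '[{"sz": 4},{},{}]'; python3 drive.py '[{"sz": 3},{},{}]';  python3 drive.py '[{"sz": 2},{},{}]'
```

```text
time: 66.1
tcp_pos: [550.0, -352.7, 29.3]
tcp_rot: [3.137, -0.002, 0.188]
wrist_force: [-4.4, 0.0, 9.1]
gripper_width: 0.5
gripper_force: 4.5
time: 66.4
tcp_pos: [549.8, -352.8, 26.3]
tcp_rot: [3.137, -0.002, 0.188]
wrist_force: [-5.2, 0.2, 9.9]
gripper_width: 0.3
gripper_force: 4.9
time: 66.7
tcp_pos: [549.7, -352.8, 24.4]
tcp_rot: [3.138, -0.002, 0.188]
wrist_force: [-6.1, 0.3, 10.4]
gripper_width: 0.7
gripper_force: 5.4
```

```bash
python3 drive.py '[{"sz": 1.5},{},{}]'; python3 drive.py '[{"sz": 1.5},{},{}]'
```

```text
time: 67.0
tcp_pos: [549.7, -352.8, 24.0]
tcp_rot: [3.137, -0.002, 0.188]
wrist_force: [-8.6, 2.5, 17.2]
gripper_width: 0.5
gripper_force: 8.7
time: 67.3
tcp_pos: [549.7, -352.8, 23.8]
tcp_rot: [3.137, -0.002, 0.188]
wrist_force: [-11.8, 3.7, 25.3]
gripper_width: 0.7
gripper_force: 12.6
```

The pedal is at its stop: the force rises sharply at z = 24. I'll release it, lift away and check.

```bash
python3 drive.py '[{"sz": -10},{"sz": -15},{"sz": -15},{"sz": -40},{"sz": -50},{"sz": -50},{"sz": -50},{"sz": -50},{},{}]'
python3 - <<'E'
from h import *
f=grab("wrist","w10");P=cloud(f);x,y,z=P[...,0],P[...,1],P[...,2]
k=(x>540)&(x<555)&(y>-380)&(y<-325)&(z<80);print("toe z",k.sum(),np.median(z[k]) if k.any() else None);print(manip.sense()["tcp_pos"])
grab("side","s10");grab("scene","c10")
E
```

```text
time: 68.3
tcp_pos: [549.2, -351.1, 299.7]
tcp_rot: [3.139, -0.002, 0.188]
wrist_force: [-0.5, 0.4, -1.3]
gripper_width: 0.4
gripper_force: 0.0
toe z 502 48.05478768981615
[ 548.71515955 -350.69279753  297.46701175]
```

View pics/w10.png

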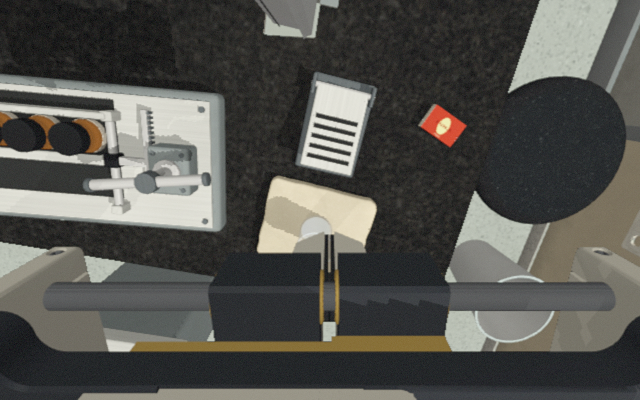

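The pedal is up again (toe at z of about 48 mm), the beaker is on the slab, the key sits at its stop and the visible jars stand clamped. Handing in.

```bash
python3 -c "
from plant import manip
print(manip.hand_in())"
```

```text
the job is handed in; nothing more can be done
None
```

I handed the job in at about 68 s: four jars are clamped upright in the lane, the beaker is on the slab, the T-key is at its stop, and the pedal was pressed down and came back up; the hand-in returned no verdict.

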